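# Change over the sprung blank rack on the doll turner's bench

## Robot

A 7-joint arm with a two-finger parallel gripper is mounted at the origin on the work surface. World frame = base frame: x ahead of the robot, y to its left, z up, the work surface at z = 0. Lengths are in mm, angles in rad, forces in N, time in s.
With the tool pointing down it reaches from about 400 to 875 mm from the base axis. Payload 6.5 kg.
Tool frame: the origin (TCP) lies midway between the tips of the shut fingers; the grasp point (between the pads) lies 19 mm behind it; z points along the fingers, y is the line along which they close (so a half turn about z gives the same grasp; the last joint's range is limited). The gripper opens to 85 mm and grips with 20 to 120 N. Pads are 22 mm wide; open, the fingers measure 114 mm over their backs; the gripper's body (76 mm by 85 mm) begins 54 mm behind the grasp point. The pads swing forward as they close: fully open they stand 13 mm farther back than shut.
Start: joints at [1.044, 0.536, -0.004, 1.538, 0.003, 1.067, -0.071], TCP at [289.027, -582.197, 231.29] pointing down, gripper open.
Joint ranges: [-2.7, 2.7], [-0.37, 2.16], [-1.27, 1.26], [0.24, 2.4], [-1.31, 4.45], [0.19, 1.91], [-2.76, 2.76]. Speed limits (rad/s): [2.39, 2.39, 3.14, 3.14, 3.14, 3.14, 3.14].

## Interface

Orientations are given as a rotation vector (axis times angle).
In Python, from bench import arm gives the robot as it stands.
- The arm moves only by the shell command python3 -m inch 'ROWS' [OPENING]. ROWS is JSON, a list of rows, each an object with "dp": the shift along the tool's x, y, z normalised to -1 to 1, where 1 is 0.5 m, a list of three; "delta_rot": the turn, a rotation vector about the tool's x, y, z normalised to -1 to 1, where 1 is pi rad, a list of three. A call has 1 to 10 rows; each row is the pose to reach, as a shift and turn from the pose commanded when the call began, along the tool's axes at that moment, turning the shorter way round; what a row does not reach only later rows make up. A row lasts 1/10 s, in which the tool goes at most 50 mm and 8.59 degrees, less where a joint would pass 70% of its speed; a pose out of reach is approached as far as the arm can. A call with a number of a shift or a turn outside -1 to 1 is refused whole. A call with a gripper value outside its range is refused whole. OPENING is the opening, from -1 (shut) to 1 (fully open), set as the call begins (- or left out, the last holds). The fingers move at their own pace and stop on an object; the grip force is fixed at half the most. Time passes only in rows, so rows that repeat a pose let the fingers close. It gives the time, the measured TCP pose, the force, the opening and the grip force at its end, in the units of the state.
- arm.sense(): the state, without advancing time (a new reading comes with each control period).
- arm.get_image(name): name is "scene" or "top" or "wrist"; returns a dict with "img" (480x640x3 uint8, red, green, blue), "mtx" (3x3 intrinsics, pixels), "rvec" (rotation vector, rad) and "tvec" (3), from world to camera coordinates, as OpenCV has them. Camera axes: x right, y down, z forward; pixel columns grow to the right and rows downward; lengths in mm; the calibration is good to about 2 mm. A picture is of the moment at which its call begins. There is no depth.
- arm.finish_job(): hands the job in; it is judged then, once.
The state is a dict: "time": time; "qpos": joint angles; "joint_vel": joint speeds; "joint_efforts": joint torques, N m; "tool_pos": TCP position; "ee_rot": TCP orientation; "ft_force": force on the tool from outside, world axes, zero at the start; "moment": the same for the moment, N m; "gripper_width": finger opening in mm; "grasp_force": force on a finger pad.
Only numpy, scipy, OpenCV 4.12 (cv2) and the standard library are available. Lean on these libraries where they do the work, as an engineer would, in place of code of your own. Each camera call takes 0.05 s, during which the arm holds its last target. There are 200 camera calls.

## Task

Throw the drive lever from its far notch back to the middle (stop) notch first. With it standing there, take every finished doll out of the sprung rack and lay it down on the floor of the wooden tray, and clamp every square blank lying on the bench in a bay of the rack: press the sprung jaw back, let the blank down flat behind the fixed lip, square along its bed, and let the jaw close on it. Last, throw the lever on into the near notch, the one with the brass stud, and leave the bowl, gouge and mallet where they are.

Things in the scene. Friction and masses are not known exactly. Their poses are not given: they have to be found in the camera images.
- rack: Fixed rack for three pieces: dark steel base 190 x 245 mm, its top 12 mm above the bench. Origin at bench level under the middle bay's seat centre; x runs along the three beds, from the fixed lips to the sprung jaws; y across them. Beds are 90 mm apart. Behind the jaws a grey rear block spans the rack from x = 98 to 114 mm, up to 62 mm above the bench.
- bay0 (a point): Seat centre of the +y bay: where the centre of a seated blank belongs, 18 mm above the bed, 48 mm above the bench; axes as the rack's. The bed is a wooden bar 26 mm wide (fingers pass down beside it), its top 30 mm above the bench. The bay's fixed steel lip at its -x end rises 10 mm above the bed, 36 mm wide, 14 mm thick, inner face 50 mm from the seat centre.
- bay1 (a point): Seat centre of the middle bay: where the centre of a seated blank belongs, 18 mm above the bed, 48 mm above the bench; axes as the rack's. The bed is a wooden bar 26 mm wide (fingers pass down beside it), its top 30 mm above the bench. The bay's fixed steel lip at its -x end rises 10 mm above the bed, 36 mm wide, 14 mm thick, inner face 50 mm from the seat centre.
- bay2 (a point): Seat centre of the -y bay: where the centre of a seated blank belongs, 18 mm above the bed, 48 mm above the bench; axes as the rack's. The bed is a wooden bar 26 mm wide (fingers pass down beside it), its top 30 mm above the bench. The bay's fixed steel lip at its -x end rises 10 mm above the bed, 36 mm wide, 14 mm thick, inner face 50 mm from the seat centre.
- jaw0 (a joint): Travel in m of bay0's sprung steel jaw along the rack's +x: 0 shut (face 34 mm from the seat centre: 84 mm gap to the lip), about 0.016 with a 100 mm piece clamped, 0.034 at the back stop. Jaw 36 mm wide, 14 mm thick, its top 50 mm above the bed (80 above the bench). Spring: 4 N shut, 8 N with a piece clamped, 12.5 N at the stop.
- jaw1 (a joint): The same for bay1's jaw. A blank held level with its underside 12 to 30 mm above the bed clears the lip and can itself push the jaw back; with the jaw pushed back 20 to 30 mm there is room to let the blank down behind the lip. Released, the spring slides it home against the lip.
- jaw2 (a joint): The same for bay2's jaw.
- blank0_center (a point): Centre (half-way up) of a square turning blank of pale wood, 100 x 36 x 36 mm, about 90 g, lying on the bench at the start (or absent: some starts have only two); x axis along its length, z up.
- blank1_center (a point): Centre (half-way up) of a square turning blank of pale wood, 100 x 36 x 36 mm, about 90 g, lying on the bench at the start (or absent: some starts have only two); x axis along its length, z up.
- blank2_center (a point): Centre (half-way up) of a square turning blank of pale wood, 100 x 36 x 36 mm, about 90 g, lying on the bench at the start (or absent: some starts have only two); x axis along its length, z up.
- doll0_center (a point): Centre (on the axis, half-way along) of a finished turned doll of pale wood clamped in bay0 at the start; 100 mm long, x axis along its length; the round body, 40 mm in diameter, reaches from x = -50 to +16 mm, then a narrower neck and head (grip it on the body or about its centre). About 80 g. It can be lifted straight up out of the bay. It may turn about its x axis when it rolls.
- doll1_center (a point): Centre (on the axis, half-way along) of a finished turned doll of pale wood clamped in bay1 at the start; 100 mm long, x axis along its length; the round body, 40 mm in diameter, reaches from x = -50 to +16 mm, then a narrower neck and head (grip it on the body or about its centre). About 80 g. It can be lifted straight up out of the bay. It may turn about its x axis when it rolls.
- doll2_center (a point): Centre (on the axis, half-way along) of a finished turned doll of pale wood clamped in bay2 at the start; 100 mm long, x axis along its length; the round body, 40 mm in diameter, reaches from x = -50 to +16 mm, then a narrower neck and head (grip it on the body or about its centre). About 80 g. It can be lifted straight up out of the bay. It may turn about its x axis when it rolls.
- tray: Loose open wooden tray, outside 140 (x) x 235 (y) x 28 mm high, walls and floor 5 mm, origin at the centre of its underside. Three dolls fit side by side along its x, at y = -68, 0 and +68 mm, with room for fingers between.
- lever (a joint): Angle in rad of the drive lever: 0 upright (middle notch, stop), +0.5 leaning along the gearbox's +x (far notch, where it starts), -0.5 leaning to the gearbox's -x (near notch, with the brass stud). It stays where it is left (friction about 0.28 N m, no spring).
- lever_knob (a point): Centre of the lever's black ball knob, 32 mm in diameter, 120 mm from the pivot on a 12 mm bar; can be pinched from above across y.
- lever_pivot (a point): The lever's pivot on the fixed grey gearbox, 55 mm above the bench; axes of the gearbox: the lever swings about y in the x-z plane. The gearbox is 120 x 60 mm and the steel notch quadrant beside the lever, 18 mm to its +y, reaches up to 83 mm above the pivot.
- notch_near (a point): Where the knob's centre lies when the lever stands in the near (brass stud) notch.
- notch_middle (a point): Where the knob's centre lies when the lever stands in the middle (stop) notch.
- notch_far (a point): Where the knob's centre lies when the lever stands in the far notch.
- bowl: Bystander: small dark wooden bowl, 72 mm across, 50 mm high; origin at the centre of its underside.
- gouge: Bystander: wood-handled gouge lying on the bench near the gearbox, about 290 mm long, 26 mm high.
- mallet: Bystander: wooden mallet lying on the bench, head 110 x 60 x 52 mm, with a handle along its y.
There are look-alikes about, which are no part of the job. What is shaped like the part that bears blank1_center but orange or purple is not meant. Leave any grey look-alike of the part that bears blank2_center alone.

How it is judged (in metres and radians):
On the way, in this order (a step that is already met when the one before it is completed fails the run):
1. the lever stands in the middle (stop) notch (value of joint lever between -0.12 and 0.12 rad), for 0.2 s.
2. with the lever still in the middle notch, every doll lies in the tray and every blank is clamped in a bay (all of step 1 and x of doll0_center in the frame of tray between -0.065 and 0.065 m and y of doll0_center in the frame of tray between -0.11 and 0.11 m and z of doll0_center in the frame of tray between 0.005 and 0.04 m and x of doll1_center in the frame of tray between -0.065 and 0.065 m and y of doll1_center in the frame of tray between -0.11 and 0.11 m and z of doll1_center in the frame of tray between 0.005 and 0.04 m and x of doll2_center in the frame of tray between -0.065 and 0.065 m and y of doll2_center in the frame of tray between -0.11 and 0.11 m and z of doll2_center in the frame of tray between 0.005 and 0.04 m and ((distance between blank0_center and bay0 below 0.008 m and angle between the x axis of blank0_center and the x axis of rack, either way round below 0.12 rad) or (distance between blank0_center and bay1 below 0.008 m and angle between the x axis of blank0_center and the x axis of rack, either way round below 0.12 rad) or (distance between blank0_center and bay2 below 0.008 m and angle between the x axis of blank0_center and the x axis of rack, either way round below 0.12 rad)) and ((distance between blank1_center and bay0 below 0.008 m and angle between the x axis of blank1_center and the x axis of rack, either way round below 0.12 rad) or (distance between blank1_center and bay1 below 0.008 m and angle between the x axis of blank1_center and the x axis of rack, either way round below 0.12 rad) or (distance between blank1_center and bay2 below 0.008 m and angle between the x axis of blank1_center and the x axis of rack, either way round below 0.12 rad)) and ((distance between blank2_center and bay0 below 0.008 m and angle between the x axis of blank2_center and the x axis of rack, either way round below 0.12 rad) or (distance between blank2_center and bay1 below 0.008 m and angle between the x axis of blank2_center and the x axis of rack, either way round below 0.12 rad) or (distance between blank2_center and bay2 below 0.008 m and angle between the x axis of blank2_center and the x axis of rack, either way round below 0.12 rad)) and contact force between the fingers and anything else below 0.5 N), for 0.3 s.
3. the lever stands in the near notch (value of joint lever between -0.62 and -0.38 rad), for 0.2 s.
At the end, for the whole second after the job is handed in: Lever within 0.12 rad of the near notch; every doll lies inside the tray on its floor; every blank present is seated in a bay, its centre within 8 mm of the seat centre and its length within 0.12 rad of the bed's direction (all of step 3 and x of doll0_center in the frame of tray between -0.065 and 0.065 m and y of doll0_center in the frame of tray between -0.11 and 0.11 m and z of doll0_center in the frame of tray between 0.005 and 0.04 m and x of doll1_center in the frame of tray between -0.065 and 0.065 m and y of doll1_center in the frame of tray between -0.11 and 0.11 m and z of doll1_center in the frame of tray between 0.005 and 0.04 m and x of doll2_center in the frame of tray between -0.065 and 0.065 m and y of doll2_center in the frame of tray between -0.11 and 0.11 m and z of doll2_center in the frame of tray between 0.005 and 0.04 m and ((distance between blank0_center and bay0 below 0.008 m and angle between the x axis of blank0_center and the x axis of rack, either way round below 0.12 rad) or (distance between blank0_center and bay1 below 0.008 m and angle between the x axis of blank0_center and the x axis of rack, either way round below 0.12 rad) or (distance between blank0_center and bay2 below 0.008 m and angle between the x axis of blank0_center and the x axis of rack, either way round below 0.12 rad)) and ((distance between blank1_center and bay0 below 0.008 m and angle between the x axis of blank1_center and the x axis of rack, either way round below 0.12 rad) or (distance between blank1_center and bay1 below 0.008 m and angle between the x axis of blank1_center and the x axis of rack, either way round below 0.12 rad) or (distance between blank1_center and bay2 below 0.008 m and angle between the x axis of blank1_center and the x axis of rack, either way round below 0.12 rad)) and ((distance between blank2_center and bay0 below 0.008 m and angle between the x axis of blank2_center and the x axis of rack, either way round below 0.12 rad) or (distance between blank2_center and bay1 below 0.008 m and angle between the x axis of blank2_center and the x axis of rack, either way round below 0.12 rad) or (distance between blank2_center and bay2 below 0.008 m and angle between the x axis of blank2_center and the x axis of rack, either way round below 0.12 rad))); the robot touches nothing.
It fails at once if the bowl is disturbed (moved more than 30 mm) (distance of bowl from where it was at the start of the episode above 0.03 m).
It fails at once if the gouge is disturbed (moved more than 30 mm) (distance of gouge from where it was at the start of the episode above 0.03 m).
It fails at once if the mallet is disturbed (moved more than 30 mm) (distance of mallet from where it was at the start of the episode above 0.03 m).
Of blank0, blank1, blank2 only 2 to 3 are there at a start; the rules pass over those that are not, and their reading is None.
At some moment in a run one of blank0, blank1, blank2, tray may be knocked a few centimetres aside while the robot is not near it.
It also fails if it takes over 208 s, if anything falls off the work surface, if the arm or the gripper's body presses on something with over 40 N, if the wrist force passes 120 N, or if a joint passes its speed limit or range.

## Working session

There is one attempt and no reset: what is moved stays moved. The work goes in short steps, Python scripts to look and compute and a shell command to move; the robot and the scene stay as the last step left them, time stands still between calls to the robot, and variables do not carry over. Pictures are saved under pics/ and viewed, at most 14 in all, crops included, and the job is handed in when it is done.

```bash
ls; mkdir -p pics; python3 - <<'E'
from bench import arm
import cv2
for n in ("scene","top"):
    d=arm.get_image(n); cv2.imwrite(f"pics/{n}0.png",d["img"][:,:,::-1]); print(n,d["mtx"].tolist(),d["rvec"],d["tvec"])
print(arm.sense())
E
```

```text
pics
scene [[594.4064305283489, 0.0, 319.4882345038159], [0.0, 594.4064305283489, 255.23815715496946], [0.0, 0.0, 1.0]] [ 2.1591742   0.82510112 -0.40674384] [-388.9817904   -97.16979089 1942.63566183]
top [[462.3288758965523, 0.0, 316.20077644893865], [0.0, 462.3288758965523, 232.5192406217856], [0.0, 0.0, 1.0]] [ 2.10864268 -2.13840564  0.1943645 ] [  15.87810008  545.42112727 1170.82950449]
{'time': 0.1, 'qpos': array([ 1.04379838,  0.53708777, -0.00439796,  1.53875264,  0.00259105,
        1.0672946 , -0.07117144]), 'joint_vel': array([ 1.91185375e-03, -2.15154715e-03, -6.34063014e-04, -2.01546372e-03,
       -8.25118330e-04, -7.61994782e-04,  8.17894190e-05]), 'joint_efforts': array([ 1.75808247e-03, -5.84569860e+01,  1.05145499e+00, -2.59773910e+01,
        1.25815536e-02,  4.66690399e-03,  3.94791613e-06]), 'tool_pos': array([ 288.75198749, -581.72215244,  230.51124275]), 'ee_rot': array([-3.05713174e+00, -7.17192088e-01,  7.42818782e-04]), 'ft_force': array([-0.05175246,  0.59124346, -0.16910663]), 'moment': array([ 0.0104402 ,  0.07393178, -0.01924181]), 'grasp_force': 0.0, 'gripper_width': 85.15219383028406}
```

View pics/top0.png

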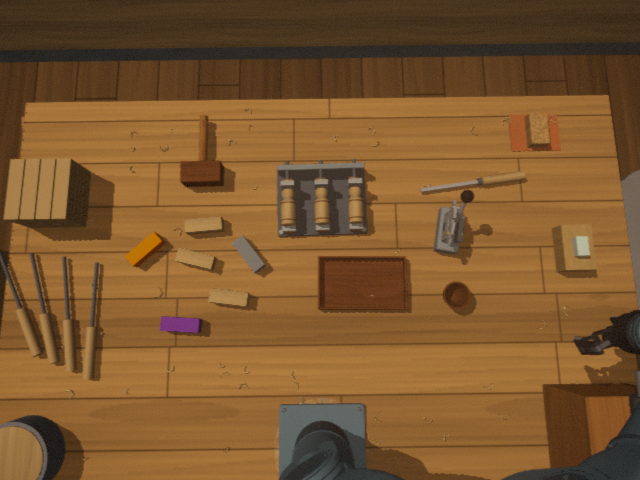

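View pics/scene0.png

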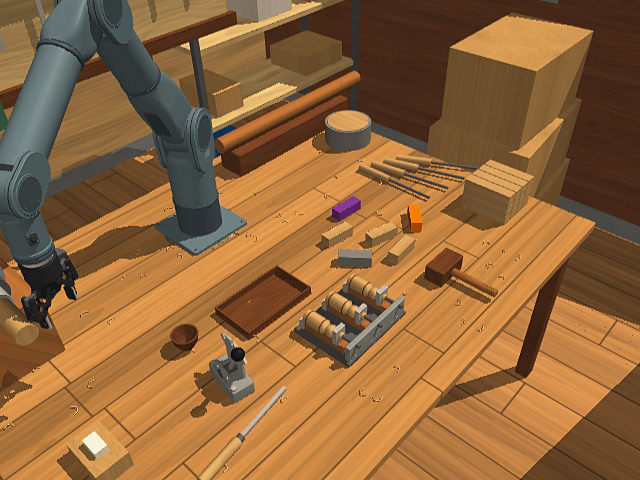

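The top view has pale blanks at about (204,226), (196,259) and (229,298). The look-alikes are orange (145,249), purple (181,325) and grey (249,254). The rack is at about (322,205), the tray at (363,284) and the lever knob at (467,197). Next I'll enlarge to confirm and measure.

```bash
cat > h.py <<'E'
import numpy as np, cv2, json
from scipy.spatial.transform import Rotation as R
from bench import arm
def cam(n,save=None):
    d=arm.get_image(n)
    if save: cv2.imwrite(save,d["img"][:,:,::-1])
    return d
def back(d,px,z):
    "pixels -> world points on plane(s) z"
    px=np.atleast_2d(np.array(px,float)); M=cv2.Rodrigues(np.array(d["rvec"],float))[0]
    u=cv2.undistortPoints(px[:,None],d["mtx"],None)[:,0]
    r=np.c_[u,np.ones(len(u))]@M; c=-M.T@np.ravel(d["tvec"])
    return c+r*((np.asarray(z)-c[2])/r[:,2])[:,None]
def proj(d,P):
    return cv2.projectPoints(np.atleast_2d(np.array(P,float)),d["rvec"],d["tvec"],d["mtx"],None)[0][:,0]
def crop(d,x0,y0,x1,y1,s,f):
    cv2.imwrite(f,cv2.resize(d["img"][y0:y1,x0:x1,::-1],None,fx=s,fy=s,interpolation=cv2.INTER_CUBIC))
def go(p,yaw=None,s=None):
    "dp/delta_rot (normalised) from present pose to TCP p, tool down with tool-y axis at angle yaw (world)"
    s=s or arm.sense(); T=R.from_rotvec(s["ee_rot"]); 
    dp=T.inv().apply(np.array(p)-s["tool_pos"])/500
    y0=T.apply([0,1,0]); cur=np.arctan2(y0[1],y0[0])
    if yaw is None: yaw=cur
    yaw=cur+(yaw-cur+np.pi/2)%np.pi-np.pi/2
    y=np.array([np.cos(yaw),np.sin(yaw),0]); z=np.array([0,0,-1.]); G=R.from_matrix(np.c_[np.cross(y,z),y,z])
    rv=(T.inv()*G).as_rotvec()/np.pi
    print("dp",np.round(dp,4).tolist(),"rot",np.round(rv,4).tolist(),"dist",round(500*np.linalg.norm(dp)),"deg",round(180*np.linalg.norm(rv),1))
def st():
    s=arm.sense(); print(round(s["time"],2),np.round(s["tool_pos"],1),np.round(s["ee_rot"],3),np.round(s["qpos"],2),"F",np.round(s["ft_force"],1),"w",round(s["gripper_width"],1),"g",round(s["grasp_force"],1))
E
python3 - <<'E'
from h import *
d=cam("top","pics/top1.png")
crop(d,120,155,420,335,2.6,"pics/c1.png"); crop(d,415,155,535,315,3.7,"pics/c2.png")
M=cv2.Rodrigues(np.array(d["rvec"],float))[0];print(-M.T@d["tvec"])
d=cam("scene"); crop(d,160,250,420,440,3,"pics/c3.png")
E
```

```text
[ 321.2037745     7.10755956 1251.14174519]
```

View pics/c1.png

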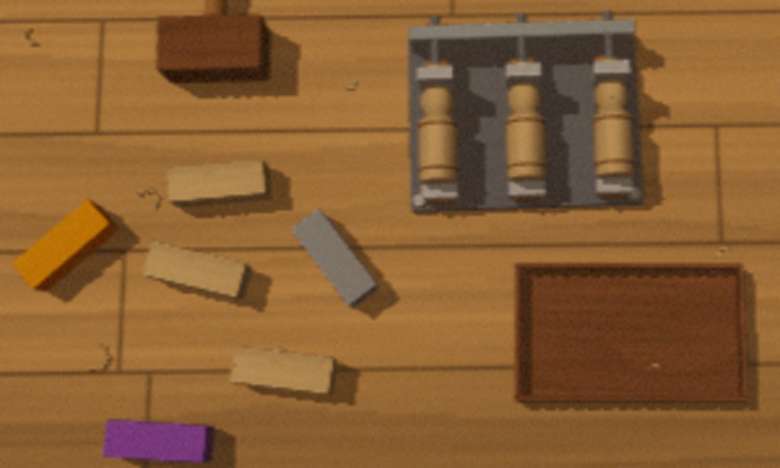

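View pics/c2.png

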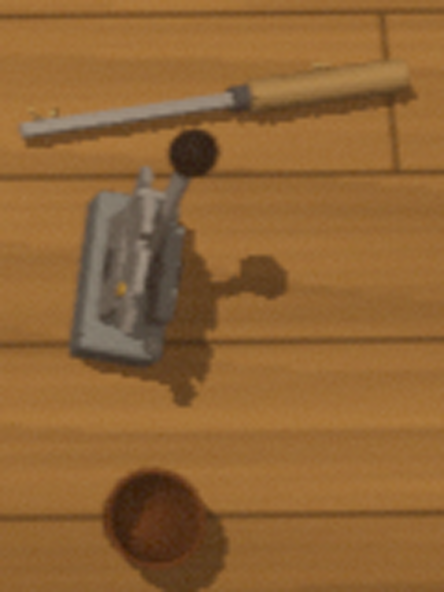

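View pics/c3.png

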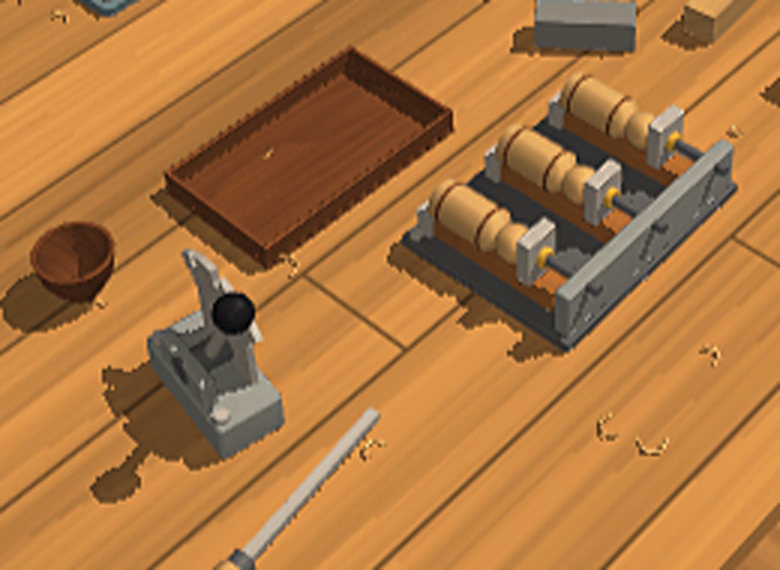

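The crops confirm the three pale blanks as the ones meant: c1 (217,181), (196,270) and (283,370). Orange, purple and grey are not. The dolls stand heads towards the jaws at (437,130), (525,130) and (612,128). In c2 the knob is at (194,153) and the brass stud at (122,288).

```bash
python3 - <<'E'
from h import *
d=cam("top"); e=cam("scene")
c1=lambda p:np.array(p,float)/2.6+[120,155]
c2=lambda p:np.array(p,float)/3.7+[415,155]
np.set_printoptions(suppress=True,precision=1)
# knob triangulate
k1=c2([[194,153]]); k2=np.array([[234,313]])/3.+[160,250]
P=lambda d:d["mtx"]@np.c_[cv2.Rodrigues(np.array(d["rvec"],float))[0],np.ravel(d["tvec"])]
X=cv2.triangulatePoints(P(d),P(e),k1.T,k2.T);print("knob tri",(X[:3]/X[3]).T,"z160",back(d,k1,160.3))
print("stud",back(d,c2([[122,288]]),130)); print("gbox corners z?",back(d,c2([[75,352],[100,195],[158,360]]),40))
print("rear block top",back(d,c1([[409,28],[634,21],[411,40],[635,34]]),62))
print("base near",back(d,c1([[413,212],[643,203]]),12))
print("jaw top mid near",back(d,c1([[435,79],[523,76],[613,73]]),80), "lips", back(d,c1([[438,190],[526,187],[614,184]]),40))
print("doll axis",back(d,c1([[437,130],[525,130],[612,128]]),70))
print("tray",back(d,c1([[516,265],[741,264],[745,402],[517,402]]),28))
print("blanks",back(d,c1([[217,180],[196,268],[283,368]]),36))
print("bl ends",back(d,c1([[168,170],[264,161],[148,243],[247,268],[234,348],[333,358]]),36))
E
```

```text
knob tri [[ 611.7 -360.   157.5]] z160 [[ 609.3 -361.   160.3]]
stud [[ 525.3 -316.5  130. ]]
gbox corners z? [[ 495.7 -305.9   40. ]
 [ 610.6 -331.1   40. ]
 [ 489.1 -364.7   40. ]]
rear block top [[ 727.6  110.3   62. ]
 [ 731.7 -122.6   62. ]
 [ 714.6  108.2   62. ]
 [ 717.6 -123.2   62. ]]
base near [[ 543.1  110.1   12. ]
 [ 549.3 -131.    12. ]]
jaw top mid near [[667.2  82.4  80. ]
 [669.   -6.6  80. ]
 [670.8 -97.6  80. ]] lips [[560.7  82.1  40. ]
 [562.5  -8.3  40. ]
 [564.4 -98.7  40. ]]
doll axis [[616.6  81.1  70. ]
 [615.3  -7.8  70. ]
 [616.1 -95.8  70. ]]
tray [[ 483.6    3.1   28. ]
 [ 481.3 -227.4   28. ]
 [ 341.9 -224.6   28. ]
 [ 345.     4.2   28. ]]
blanks [[575.3 310.6  36. ]
 [484.  329.2  36. ]
 [381.7 238.4  36. ]]
bl ends [[586.6 361.7  36. ]
 [594.7 262.5  36. ]
 [510.5 379.2  36. ]
 [483.3 277.2  36. ]
 [402.4 288.1  36. ]
 [391.  188.3  36. ]]
```

```bash
python3 - <<'E'
from h import *
st(); go([610,-360.5,225],np.pi/2-0.21)
E
```

```text
0.3 [ 288.9 -582.   231. ] [-3.058 -0.717  0.   ] [ 1.04  0.54 -0.    1.54  0.    1.07 -0.07] F [-1.2  0.5 -0.8] w 85.5 g 0.0
dp [0.7722, -0.1113, 0.012] rot [-0.0002, 0.0001, 0.2135] dist 390 deg 38.4
```

```bash
python3 -m inch '[{"dp":[0.772,-0.111,0.012],"delta_rot":[0,0,0.2135]},{"dp":[0.772,-0.111,0.012],"delta_rot":[0,0,0.2135]},{"dp":[0.772,-0.111,0.012],"delta_rot":[0,0,0.2135]},{"dp":[0.772,-0.111,0.012],"delta_rot":[0,0,0.2135]},{"dp":[0.772,-0.111,0.012],"delta_rot":[0,0,0.2135]},{"dp":[0.772,-0.111,0.012],"delta_rot":[0,0,0.2135]},{"dp":[0.772,-0.111,0.012],"delta_rot":[0,0,0.2135]},{"dp":[0.772,-0.111,0.012],"delta_rot":[0,0,0.2135]},{"dp":[0.772,-0.111,0.012],"delta_rot":[0,0,0.2135]},{"dp":[0.772,-0.111,0.012],"delta_rot":[0,0,0.2135]}]' 0.4
python3 - <<'E'
from h import *
st(); d=cam("wrist","pics/w1.png"); print(proj(d,[[610,-360.5,160],[553,-349,55],[497,-337,160]]))
go([610,-360.5,143],np.pi/2-0.21)
E
```

```text
time: 1.3
tool_pos: [610.7, -359.7, 224.8]
ee_rot: [-3.124, 0.325, 0.001]
ft_force: [-1.7, -1.3, -1.2]
gripper_width: 59.8
grasp_force: 0.0
1.3 [ 610.7 -359.7  224.8] [-3.124e+00  3.250e-01  1.000e-03] [ 0.41  0.65  0.09  1.37 -0.06  1.13 -1.27] F [-1.7 -1.3 -1.2] w 59.8 g 0.0
[[320.93221803 260.94953319]
 [321.33658435 284.53562446]
 [321.30141012 437.90336328]]
dp [0.001, -0.0024, 0.164] rot [0.0003, 0.0003, -0.0001] dist 82 deg 0.1
```

View pics/w1.png

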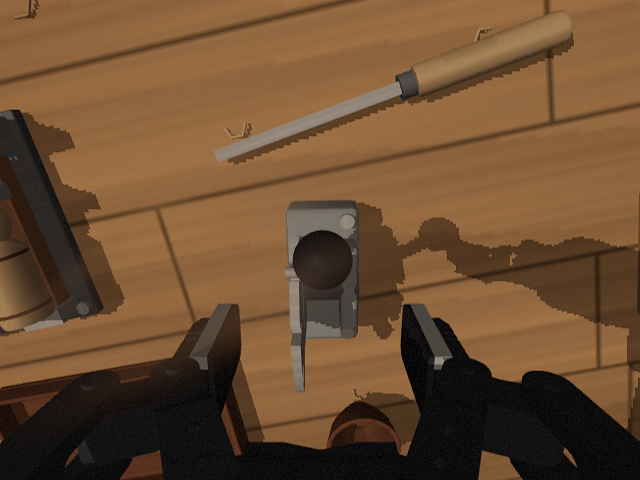

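The wrist view shows the knob at (322,260), within a pixel or so of the prediction. The gearbox stands square to the tool, so the yaw is good. Now I'll descend, pinch and throw.

```bash
python3 -m inch '[{"dp":[0,0,0.08],"delta_rot":[0,0,0]},{"dp":[0,0,0.163],"delta_rot":[0,0,0]},{"dp":[0,0,0.163],"delta_rot":[0,0,0]}]'
python3 -m inch '[{"dp":[0,0,0],"delta_rot":[0,0,0]},{"dp":[0,0,0],"delta_rot":[0,0,0]},{"dp":[0,0,0],"delta_rot":[0,0,0]},{"dp":[0,0,0],"delta_rot":[0,0,0]},{"dp":[0,0,0],"delta_rot":[0,0,0]},{"dp":[0,0,0],"delta_rot":[0,0,0]}]' -1
python3 -m inch '[{"dp":[-0.02,0,-0.009],"delta_rot":[0,0,0]},{"dp":[-0.04,0,-0.016],"delta_rot":[0,0,0]},{"dp":[-0.06,0,-0.022],"delta_rot":[0,0,0]},{"dp":[-0.08,0,-0.026],"delta_rot":[0,0,0]},{"dp":[-0.1,0,-0.028],"delta_rot":[0,0,0]},{"dp":[-0.115,0,-0.029],"delta_rot":[0,0,0]},{"dp":[-0.115,0,-0.029],"delta_rot":[0,0,0]},{"dp":[-0.115,0,-0.029],"delta_rot":[0,0,0]}]'
```

```text
time: 1.65
tool_pos: [604.5, -360.5, 137.9]
ee_rot: [-3.121, 0.333, 0.017]
ft_force: [-0.9, 0.2, 0.0]
gripper_width: 59.9
grasp_force: 0.0
time: 2.25
tool_pos: [612.3, -361.0, 146.3]
ee_rot: [3.124, -0.328, 0.008]
ft_force: [1.8, 2.6, 6.0]
gripper_width: 28.9
grasp_force: 59.3
time: 3.05
tool_pos: [553.9, -349.0, 158.4]
ee_rot: [3.124, -0.329, 0.001]
ft_force: [0.2, 0.7, 0.3]
gripper_width: 0.1
grasp_force: 0.0
```

```bash
python3 - <<'E'
from h import *
st(); d=cam("wrist"); e=cam("scene"); 
a=cv2.resize(d["img"][150:400,170:470],(450,375)); b=cv2.resize(e["img"][290:420,190:310],(346,375),interpolation=cv2.INTER_CUBIC)
cv2.imwrite("pics/l2.png",np.hstack([a,b])[:,:,::-1])
E
```

```text
3.05 [ 553.9 -349.   158.4] [ 3.124e+00 -3.290e-01  1.000e-03] [ 0.44  0.62  0.08  1.59 -0.06  0.93 -1.24] F [0.2 0.7 0.3] w 0.1 g 0.0
```

View pics/l2.png

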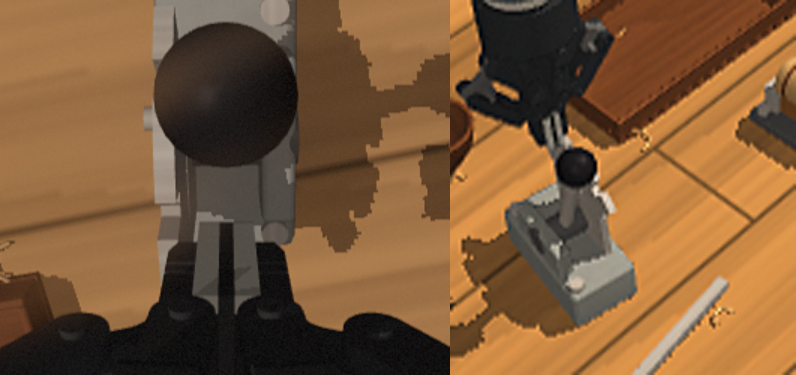

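The knob slipped out of the pinch part-way and now stands ahead of the fingers, at wrist pixel (321,213). I'll work out its angle.

```bash
python3 - <<'E'
from h import *
d=cam("wrist"); u=np.array([.978,-.2085])
for a in np.arange(0,.55,.05):
    P=[*(np.array([553.4,-348.7])+120*np.sin(a)*u),55+120*np.cos(a)]
    print(round(a,2),np.round(P,1),np.round(proj(d,P),1))
st()
E
```

```text
0.0 [ 553.4 -348.7  175. ] [[318.7 342. ]]
0.05 [ 559.3 -350.   174.9] [[318.7 326.2]]
0.1 [ 565.1 -351.2  174.4] [[318.7 309.7]]
0.15 [ 570.9 -352.4  173.7] [[318.7 292.5]]
0.2 [ 576.7 -353.7  172.6] [[318.7 274.9]]
0.25 [ 582.4 -354.9  171.3] [[318.7 257. ]]
0.3 [ 588.1 -356.1  169.6] [[318.7 239. ]]
0.35 [ 593.6 -357.3  167.7] [[318.7 220.9]]
0.4 [ 599.1 -358.4  165.5] [[318.7 203. ]]
0.45 [ 604.4 -359.6  163.1] [[318.7 185.5]]
0.5 [ 609.7 -360.7  160.3] [[318.7 168.4]]
3.2 [ 554.3 -348.8  158.2] [ 3.124 -0.329  0.   ] [ 0.44  0.62  0.08  1.59 -0.06  0.93 -1.24] F [-0.   0.3 -0.8] w -0.2 g 0.0
```

```bash
python3 -m inch '[{"dp":[0,0,-0.1],"delta_rot":[0,0,0]},{"dp":[0,0,-0.12],"delta_rot":[0,0,0]},{"dp":[0.0855,0,-0.12],"delta_rot":[0,0,0]},{"dp":[0.0855,0,-0.12],"delta_rot":[0,0,0]},{"dp":[0.0855,0,-0.12],"delta_rot":[0,0,0]},{"dp":[0.0855,0,-0.04],"delta_rot":[0,0,0]},{"dp":[0.0855,0,0.0],"delta_rot":[0,0,0]},{"dp":[0.0855,0,0.034],"delta_rot":[0,0,0]},{"dp":[0.0855,0,0.034],"delta_rot":[0,0,0]},{"dp":[0.0855,0,0.034],"delta_rot":[0,0,0]}]' 0.4
python3 -m inch '[{"dp":[0,0,0],"delta_rot":[0,0,0]},{"dp":[0,0,0],"delta_rot":[0,0,0]},{"dp":[0,0,0],"delta_rot":[0,0,0]},{"dp":[0,0,0],"delta_rot":[0,0,0]},{"dp":[0,0,0],"delta_rot":[0,0,0]},{"dp":[0,0,0],"delta_rot":[0,0,0]},{"dp":[0,0,0],"delta_rot":[0,0,0]}]' -0.35
```

```text
time: 4.2
tool_pos: [595.8, -358.1, 141.9]
ee_rot: [3.124, -0.329, 0.001]
ft_force: [1.2, 1.5, 0.3]
gripper_width: 60.1
grasp_force: 0.0
time: 4.9
tool_pos: [596.9, -358.0, 142.9]
ee_rot: [3.124, -0.329, 0.005]
ft_force: [0.9, 1.8, 5.9]
gripper_width: 29.4
grasp_force: 58.7
```

```bash
python3 -m inch '[{"dp":[-0.008,0,-0.003],"delta_rot":[0,0,0]},{"dp":[-0.016,0,-0.0055],"delta_rot":[0,0,0]},{"dp":[-0.028,0,-0.009],"delta_rot":[0,0,0]},{"dp":[-0.04,0,-0.0115],"delta_rot":[0,0,0]},{"dp":[-0.04,0,-0.0115],"delta_rot":[0,0,0]}]'
python3 -m inch '[{"dp":[-0.01,0,-0.0015],"delta_rot":[0,0,0]},{"dp":[-0.023,0,-0.0035],"delta_rot":[0,0,0]},{"dp":[-0.035,0,-0.0045],"delta_rot":[0,0,0]},{"dp":[-0.047,0,-0.0045],"delta_rot":[0,0,0]},{"dp":[-0.047,0,-0.0045],"delta_rot":[0,0,0]},{"dp":[-0.047,0,-0.0045],"delta_rot":[0,0,0]}]'
```

```text
time: 5.4
tool_pos: [576.7, -354.3, 148.5]
ee_rot: [3.123, -0.329, 0.005]
ft_force: [1.7, -0.4, 7.1]
gripper_width: 29.4
grasp_force: 59.9
time: 6.0
tool_pos: [552.8, -349.6, 150.2]
ee_rot: [3.123, -0.327, -0.0]
ft_force: [-0.4, -1.1, 7.4]
gripper_width: 29.6
grasp_force: 60.7
```

Held, and the lever is upright. Release, rise and check.

```bash
python3 -m inch '[{"dp":[0,0,0],"delta_rot":[0,0,0]},{"dp":[0,0,0],"delta_rot":[0,0,0]},{"dp":[0,0,0],"delta_rot":[0,0,0]},{"dp":[0,0,0],"delta_rot":[0,0,0]},{"dp":[0,0,-0.08],"delta_rot":[0,0,0]},{"dp":[0,0,-0.16],"delta_rot":[0,0,0]},{"dp":[0,0,-0.18],"delta_rot":[0,0,0]},{"dp":[0,0,-0.18],"delta_rot":[0,0,0]}]' 0.6
python3 - <<'E'
from h import *
d=cam("wrist"); e=cam("top"); u=np.array([.978,-.2085])
cv2.imwrite("pics/l3.png",np.hstack([cv2.resize(d["img"],(400,300)),cv2.resize(e["img"][155:305,410:530],(240,300),interpolation=cv2.INTER_CUBIC)])[:,:,::-1])
print(proj(d,[553.4,-348.7,175])*.625)
st(); go([615,-97.6,240],np.pi/2+.02)
E
```

```text
time: 6.8
tool_pos: [554.1, -349.3, 241.3]
ee_rot: [3.123, -0.329, 0.005]
ft_force: [-0.4, 0.4, -0.9]
gripper_width: 68.1
grasp_force: 0.0
[[198.89904921 163.08222103]]
6.9 [ 552.4 -348.2  238. ] [-3.123e+00  3.290e-01  3.000e-03] [ 0.43  0.54  0.09  1.52 -0.05  1.08 -1.25] F [-0.  -0.2 -0.3] w 68.4 g 0.0
dp [0.018, -0.5163, -0.0038] rot [-0.0003, 0.0006, -0.0732] dist 258 deg 13.2
```

View pics/l3.png

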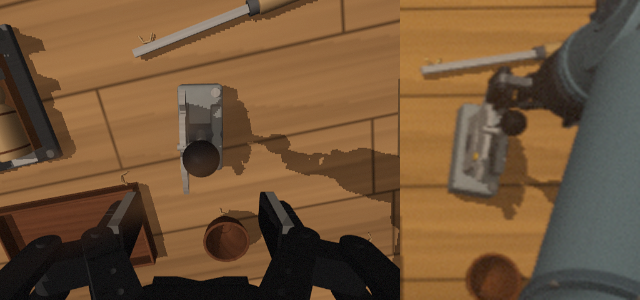

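The knob is at (201,158) against a predicted (199,163) for upright, so the lever is within about 0.05 rad of the stop notch. On to doll2.

```bash
python3 -m inch '[{"dp":[0.018,-0.516,-0.004],"delta_rot":[0,0,-0.0732]},{"dp":[0.018,-0.516,-0.004],"delta_rot":[0,0,-0.0732]},{"dp":[0.018,-0.516,-0.004],"delta_rot":[0,0,-0.0732]},{"dp":[0.018,-0.516,-0.004],"delta_rot":[0,0,-0.0732]},{"dp":[0.018,-0.516,-0.004],"delta_rot":[0,0,-0.0732]},{"dp":[0.018,-0.516,-0.004],"delta_rot":[0,0,-0.0732]},{"dp":[0.018,-0.516,-0.004],"delta_rot":[0,0,-0.0732]},{"dp":[0.018,-0.516,-0.004],"delta_rot":[0,0,-0.0732]},{"dp":[0.018,-0.516,-0.004],"delta_rot":[0,0,-0.0732]}]' 0.7
python3 - <<'E'
from h import *
d=cam("wrist"); e=cam("top"); T=np.array
c=.02; ux=T([np.cos(c),np.sin(c),0]);uy=T([-np.sin(c),np.cos(c),0])
im=d["img"].copy()
for b in (1,0,-1):
    o=T([618,-8,0])+90*b*uy
    for x,y,z in [(50,-18,80),(50,18,80),(-50,-18,40),(-50,18,40),(-50,0,50),(16,0,70)]:
        p=proj(d,o+x*ux+y*uy+T([0,0,z]))[0]
        cv2.circle(im,(int(p[0]),int(p[1])),3,(255,0,0),-1)
cv2.imwrite("pics/r1.png",im[:,:,::-1]); st()
E
```

```text
time: 7.8
tool_pos: [614.8, -101.0, 240.5]
ee_rot: [3.14, 0.026, -0.002]
ft_force: [-0.7, 0.5, -1.4]
gripper_width: 72.4
grasp_force: 0.0
7.9 [ 615.1 -100.4  241. ] [ 3.141e+00  2.700e-02 -1.000e-03] [ 0.1   0.48 -0.02  1.6   0.01  1.06 -1.47] F [-0.4 -1.  -0.1] w 72.5 g 0.0
```

View pics/r1.png

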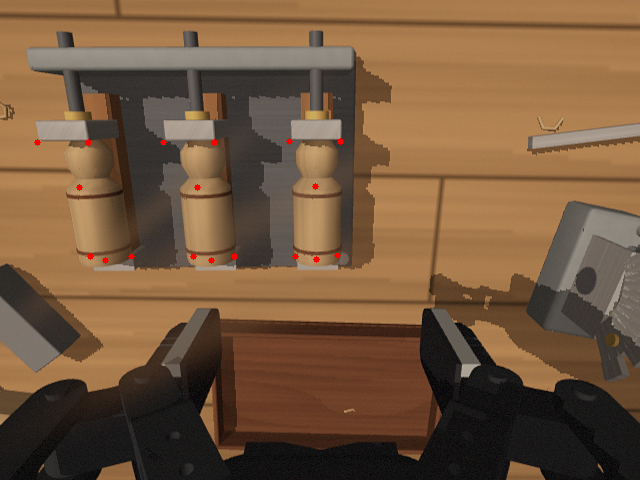

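Marks and dolls agree to about 1–3 mm (dolls at (97,205), (207,205) and (317,205)). Descending on doll2.

```bash
python3 -m inch '[{"dp":[0,-0.003,0.09],"delta_rot":[0,0,0]},{"dp":[0,-0.003,0.18],"delta_rot":[0,0,0]},{"dp":[0,-0.003,0.22],"delta_rot":[0,0,0]},{"dp":[0,-0.003,0.22],"delta_rot":[0,0,0]},{"dp":[0,-0.003,0.22],"delta_rot":[0,0,0]},{"dp":[0,-0.003,0.22],"delta_rot":[0,0,0]}]'
python3 - <<'E'
from h import *
st();go([615,-98.5,28],np.pi/2+.02)
E
```

```text
time: 8.5
tool_pos: [617.1, -97.4, 133.3]
ee_rot: [3.141, 0.03, 0.005]
ft_force: [-0.2, 0.1, 0.6]
gripper_width: 72.7
grasp_force: 0.0
8.5 [617.1 -97.4 133.3] [3.141 0.03  0.005] [ 0.1   0.61 -0.02  1.69  0.02  0.85 -1.48] F [-0.2  0.1  0.6] w 72.7 g 0.0
dp [-0.0048, 0.002, 0.2105] rot [0.0002, -0.0011, -0.0002] dist 105 deg 0.2
```

```bash
python3 -m inch '[{"dp":[-0.003,0.002,0.08],"delta_rot":[0,0,0]},{"dp":[-0.003,0.002,0.14],"delta_rot":[0,0,0]},{"dp":[-0.003,0.002,0.19],"delta_rot":[0,0,0]},{"dp":[-0.003,0.002,0.21],"delta_rot":[0,0,0]},{"dp":[-0.003,0.002,0.21],"delta_rot":[0,0,0]},{"dp":[-0.003,0.002,0.21],"delta_rot":[0,0,0]}]'
python3 -m inch '[{"dp":[0,0,0],"delta_rot":[0,0,0]},{"dp":[0,0,0],"delta_rot":[0,0,0]},{"dp":[0,0,0],"delta_rot":[0,0,0]},{"dp":[0,0,0],"delta_rot":[0,0,0]},{"dp":[0,0,0],"delta_rot":[0,0,0]},{"dp":[0,0,0],"delta_rot":[0,0,0]}]' -0.3
python3 -m inch '[{"dp":[0,0,-0.03],"delta_rot":[0,0,0]},{"dp":[0,0,-0.06],"delta_rot":[0,0,0]},{"dp":[0,0,-0.12],"delta_rot":[0,0,0]},{"dp":[0,0,-0.2],"delta_rot":[0,0,0]},{"dp":[0,0,-0.26],"delta_rot":[0,0,0]},{"dp":[0,0,-0.26],"delta_rot":[0,0,0]},{"dp":[0,0,-0.26],"delta_rot":[0,0,0]}]'
python3 - <<'E'
from h import *
st();go([409,-179,158],np.pi/2-.01); go([409,-179,55],np.pi/2-.01)
E
```

```text
time: 9.1
tool_pos: [615.6, -98.0, 28.0]
ee_rot: [3.141, 0.031, 0.004]
ft_force: [-1.1, 0.5, 0.3]
gripper_width: 72.8
grasp_force: 0.0
time: 9.7
tool_pos: [615.1, -98.0, 27.8]
ee_rot: [3.141, 0.031, 0.003]
ft_force: [-0.9, -0.0, 6.6]
gripper_width: 38.4
grasp_force: 59.5
time: 10.4
tool_pos: [614.5, -97.8, 157.6]
ee_rot: [3.141, 0.031, 0.003]
ft_force: [-0.3, -0.4, -0.3]
gripper_width: 38.6
grasp_force: 62.9
10.4 [614.5 -97.8 157.6] [3.141e+00 3.100e-02 3.000e-03] [ 0.1   0.57 -0.02  1.68  0.02  0.89 -1.48] F [-0.3 -0.4 -0.3] w 38.6 g 62.9
dp [-0.4142, 0.1541, -0.0015] rot [0.0001, -0.0006, 0.0095] dist 221 deg 1.7
dp [-0.4146, 0.1541, 0.2045] rot [0.0001, -0.0006, 0.0095] dist 244 deg 1.7
```

```bash
python3 -m inch '[{"dp":[-0.414,0.15,0],"delta_rot":[0,0,0.0095]},{"dp":[-0.414,0.15,0],"delta_rot":[0,0,0.0095]},{"dp":[-0.414,0.15,0],"delta_rot":[0,0,0.0095]},{"dp":[-0.414,0.15,0],"delta_rot":[0,0,0.0095]},{"dp":[-0.414,0.15,0],"delta_rot":[0,0,0.0095]},{"dp":[-0.414,0.15,0],"delta_rot":[0,0,0.0095]},{"dp":[-0.414,0.15,0.1],"delta_rot":[0,0,0.0095]},{"dp":[-0.414,0.15,0.2],"delta_rot":[0,0,0.0095]},{"dp":[-0.414,0.15,0.2],"delta_rot":[0,0,0.0095]},{"dp":[-0.414,0.15,0.2],"delta_rot":[0,0,0.0095]}]'
python3 - <<'E'
from h import *
d=cam("top");crop(d,270,150,470,330,3,"pics/t1.png")
st();go([408,-177,5.5],np.pi/2-.01)
E
```

```text
time: 11.4
tool_pos: [408.4, -176.2, 56.0]
ee_rot: [-3.14, 0.014, 0.004]
ft_force: [0.6, -0.5, -0.5]
gripper_width: 38.7
grasp_force: 63.0
11.45 [ 409.9 -176.9   57.6] [ 3.141e+00 -1.400e-02  2.000e-03] [ 0.31  0.5  -0.01  2.17  0.01  0.47 -1.28] F [ 0.2 -0.6 -0.1] w 38.8 g 63.0
dp [-0.004, 0.0003, 0.1041] rot [0.0001, -0.0004, 0.0003] dist 52 deg 0.1
```

View pics/t1.png

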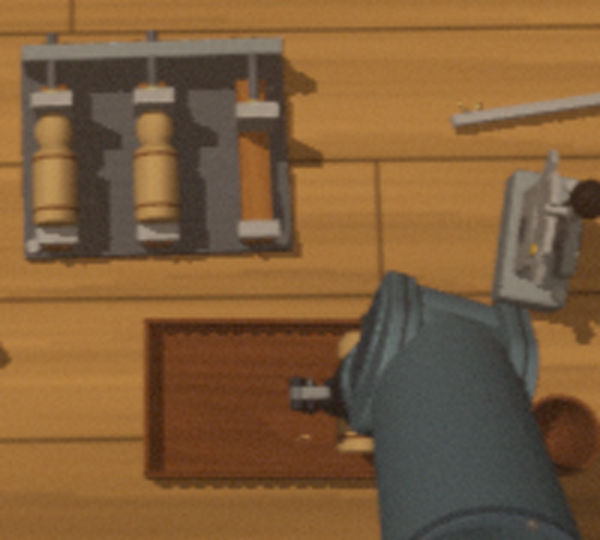

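The doll is held over the tray, the tray has not moved and bay2 is empty. Lower, release and rise.

```bash
python3 -m inch '[{"dp":[-0.003,0,0.05],"delta_rot":[0,0,0]},{"dp":[-0.003,0,0.085],"delta_rot":[0,0,0]},{"dp":[-0.003,0,0.103],"delta_rot":[0,0,0]},{"dp":[-0.003,0,0.103],"delta_rot":[0,0,0]},{"dp":[-0.003,0,0.103],"delta_rot":[0,0,0]}]'
python3 -m inch '[{"dp":[0,0,0],"delta_rot":[0,0,0]},{"dp":[0,0,0],"delta_rot":[0,0,0]},{"dp":[0,0,0],"delta_rot":[0,0,0]},{"dp":[0,0,-0.05],"delta_rot":[0,0,0]},{"dp":[0,0,-0.14],"delta_rot":[0,0,0]},{"dp":[0,0,-0.24],"delta_rot":[0,0,0]},{"dp":[0,0,-0.31],"delta_rot":[0,0,0]},{"dp":[0,0,-0.31],"delta_rot":[0,0,0]}]' 0.22
python3 - <<'E'
from h import *
st();go([614,-8.5,160],np.pi/2+.02)
E
```

```text
time: 11.95
tool_pos: [408.5, -177.3, 6.3]
ee_rot: [3.141, -0.015, 0.004]
ft_force: [-0.6, 0.4, -0.9]
gripper_width: 38.9
grasp_force: 63.0
time: 12.75
tool_pos: [410.3, -178.1, 164.4]
ee_rot: [3.139, -0.016, 0.014]
ft_force: [0.6, -0.2, -0.3]
gripper_width: 51.9
grasp_force: 0.0
12.75 [ 410.3 -178.1  164.4] [ 3.139 -0.016  0.014] [ 0.31  0.29 -0.01  2.12  0.    0.72 -1.27] F [ 0.6 -0.2 -0.3] w 51.9 g 0.0
dp [0.4039, -0.3433, 0.0113] rot [0.0009, -0.0028, -0.0096] dist 265 deg 1.8
```

```bash
python3 -m inch '[{"dp":[0.408,-0.343,0],"delta_rot":[0,0,-0.0096]},{"dp":[0.408,-0.343,0],"delta_rot":[0,0,-0.0096]},{"dp":[0.408,-0.343,0],"delta_rot":[0,0,-0.0096]},{"dp":[0.408,-0.343,0],"delta_rot":[0,0,-0.0096]},{"dp":[0.408,-0.343,0],"delta_rot":[0,0,-0.0096]},{"dp":[0.408,-0.343,0],"delta_rot":[0,0,-0.0096]},{"dp":[0.408,-0.343,0],"delta_rot":[0,0,-0.0096]},{"dp":[0.408,-0.343,0],"delta_rot":[0,0,-0.0096]},{"dp":[0.408,-0.343,0],"delta_rot":[0,0,-0.0096]}]' 0.7
python3 - <<'E'
from h import *
st();go([615,-8.5,28],np.pi/2+.02)
E
```

```text
time: 13.65
tool_pos: [611.5, -9.3, 159.3]
ee_rot: [3.14, 0.029, -0.003]
ft_force: [0.5, -0.0, 0.0]
gripper_width: 72.4
grasp_force: 0.0
13.65 [611.5  -9.3 159.3] [ 3.14e+00  2.90e-02 -3.00e-03] [-0.02  0.56 -0.05  1.7   0.04  0.89 -1.64] F [ 0.5 -0.   0. ] w 72.4 g 0.0
dp [0.0075, -0.0017, 0.2626] rot [0.0003, 0.0006, -0.0005] dist 131 deg 0.2
```

```bash
python3 -m inch '[{"dp":[0.004,-0.001,0.09],"delta_rot":[0,0,0]},{"dp":[0.004,-0.001,0.18],"delta_rot":[0,0,0]},{"dp":[0.004,-0.001,0.24],"delta_rot":[0,0,0]},{"dp":[0.004,-0.001,0.263],"delta_rot":[0,0,0]},{"dp":[0.004,-0.001,0.263],"delta_rot":[0,0,0]},{"dp":[0.004,-0.001,0.263],"delta_rot":[0,0,0]}]'
python3 -m inch '[{"dp":[0,0,0],"delta_rot":[0,0,0]},{"dp":[0,0,0],"delta_rot":[0,0,0]},{"dp":[0,0,0],"delta_rot":[0,0,0]},{"dp":[0,0,0],"delta_rot":[0,0,0]},{"dp":[0,0,0],"delta_rot":[0,0,0]},{"dp":[0,0,0],"delta_rot":[0,0,0]}]' -0.3
python3 -m inch '[{"dp":[0,0,-0.03],"delta_rot":[0,0,0]},{"dp":[0,0,-0.06],"delta_rot":[0,0,0]},{"dp":[0,0,-0.12],"delta_rot":[0,0,0]},{"dp":[0,0,-0.2],"delta_rot":[0,0,0]},{"dp":[0,0,-0.26],"delta_rot":[0,0,0]},{"dp":[0,0,-0.26],"delta_rot":[0,0,0]},{"dp":[0,0,-0.26],"delta_rot":[0,0,0]}]'
python3 - <<'E'
from h import *
st();go([408,-111,158],np.pi/2-.01); go([408,-111,5.5],np.pi/2-.01)
E
```

```text
time: 14.25
tool_pos: [615.8, -7.4, 29.8]
ee_rot: [3.141, 0.031, 0.003]
ft_force: [-0.1, 0.1, 0.9]
gripper_width: 72.6
grasp_force: 0.0
time: 14.85
tool_pos: [616.1, -7.5, 30.2]
ee_rot: [3.141, 0.031, 0.004]
ft_force: [-1.4, -1.9, 8.7]
gripper_width: 38.6
grasp_force: 59.4
time: 15.55
tool_pos: [615.2, -6.7, 159.6]
ee_rot: [-3.141, -0.032, -0.003]
ft_force: [-0.3, -0.7, -1.6]
gripper_width: 38.4
grasp_force: 62.9
15.55 [615.2  -6.7 159.6] [-3.141e+00 -3.200e-02 -3.000e-03] [-0.02  0.56 -0.05  1.69  0.04  0.89 -1.64] F [-0.3 -0.7 -1.6] w 38.4 g 62.9
dp [-0.4186, 0.2, 0.0024] rot [-0.0, -0.0006, 0.0097] dist 232 deg 1.7
dp [-0.4192, 0.2001, 0.3074] rot [-0.0, -0.0006, 0.0097] dist 278 deg 1.7
```

```bash
python3 -m inch '[{"dp":[-0.417,0.2,0],"delta_rot":[0,0,0.0097]},{"dp":[-0.417,0.2,0],"delta_rot":[0,0,0.0097]},{"dp":[-0.417,0.2,0],"delta_rot":[0,0,0.0097]},{"dp":[-0.417,0.2,0],"delta_rot":[0,0,0.0097]},{"dp":[-0.417,0.2,0],"delta_rot":[0,0,0.0097]},{"dp":[-0.417,0.2,0],"delta_rot":[0,0,0.0097]},{"dp":[-0.417,0.2,0.1],"delta_rot":[0,0,0.0097]},{"dp":[-0.417,0.2,0.2],"delta_rot":[0,0,0.0097]},{"dp":[-0.417,0.2,0.2],"delta_rot":[0,0,0.0097]},{"dp":[-0.417,0.2,0.2],"delta_rot":[0,0,0.0097]}]'
python3 - <<'E'
from h import *
st();go([408,-111,6.5],np.pi/2-.01)
E
```

```text
time: 16.55
tool_pos: [407.7, -110.6, 58.0]
ee_rot: [-3.141, 0.015, 0.005]
ft_force: [0.2, 0.1, 0.2]
gripper_width: 38.1
grasp_force: 63.0
16.55 [ 407.7 -110.6   58. ] [-3.141  0.015  0.005] [ 0.18  0.48 -0.03  2.22  0.03  0.45 -1.45] F [0.2 0.1 0.2] w 38.1 g 63.0
dp [0.001, 0.0009, 0.103] rot [-0.0002, 0.0011, 0.0001] dist 52 deg 0.2
```

```bash
python3 -m inch '[{"dp":[0,0,0.05],"delta_rot":[0,0,0]},{"dp":[0,0,0.085],"delta_rot":[0,0,0]},{"dp":[0,0,0.103],"delta_rot":[0,0,0]},{"dp":[0,0,0.103],"delta_rot":[0,0,0]},{"dp":[0,0,0.103],"delta_rot":[0,0,0]}]'
python3 -m inch '[{"dp":[0,0,0],"delta_rot":[0,0,0]},{"dp":[0,0,0],"delta_rot":[0,0,0]},{"dp":[0,0,0],"delta_rot":[0,0,0]},{"dp":[0,0,-0.05],"delta_rot":[0,0,0]},{"dp":[0,0,-0.14],"delta_rot":[0,0,0]},{"dp":[0,0,-0.24],"delta_rot":[0,0,0]},{"dp":[0,0,-0.31],"delta_rot":[0,0,0]},{"dp":[0,0,-0.31],"delta_rot":[0,0,0]},{"dp":[0,0,-0.31],"delta_rot":[0,0,0]}]' 0.2
python3 - <<'E'
from h import *
st();go([613,81.5,160],np.pi/2+.02)
E
```

```text
time: 17.05
tool_pos: [409.8, -111.3, 8.4]
ee_rot: [3.141, -0.016, 0.004]
ft_force: [0.8, 0.2, -0.6]
gripper_width: 38.4
grasp_force: 63.0
time: 17.95
tool_pos: [408.8, -111.2, 162.5]
ee_rot: [3.141, -0.016, 0.003]
ft_force: [-0.5, -0.2, 0.2]
gripper_width: 51.2
grasp_force: 0.0
17.95 [ 408.8 -111.2  162.5] [ 3.141e+00 -1.600e-02  3.000e-03] [ 0.19  0.26 -0.04  2.17  0.02  0.71 -1.44] F [-0.5 -0.2  0.2] w 51.2 g 0.0
dp [0.4044, -0.3895, 0.0057] rot [0.0001, -0.0006, -0.0096] dist 281 deg 1.7
```

```bash
python3 -m inch '[{"dp":[0.404,-0.389,0.004],"delta_rot":[0,0,-0.0096]},{"dp":[0.404,-0.389,0.004],"delta_rot":[0,0,-0.0096]},{"dp":[0.404,-0.389,0.004],"delta_rot":[0,0,-0.0096]},{"dp":[0.404,-0.389,0.004],"delta_rot":[0,0,-0.0096]},{"dp":[0.404,-0.389,0.004],"delta_rot":[0,0,-0.0096]},{"dp":[0.404,-0.389,0.004],"delta_rot":[0,0,-0.0096]},{"dp":[0.404,-0.389,0.004],"delta_rot":[0,0,-0.0096]},{"dp":[0.404,-0.389,0.004],"delta_rot":[0,0,-0.0096]},{"dp":[0.404,-0.389,0.004],"delta_rot":[0,0,-0.0096]},{"dp":[0.404,-0.389,0.004],"delta_rot":[0,0,-0.0096]}]' 0.7
python3 - <<'E'
from h import *
st();go([613,81.5,28],np.pi/2+.02)
E
```

```text
time: 18.95
tool_pos: [611.4, 79.7, 159.3]
ee_rot: [3.141, 0.029, -0.002]
ft_force: [0.8, -0.2, 0.0]
gripper_width: 72.7
grasp_force: 0.0
18.95 [611.4  79.7 159.3] [ 3.141e+00  2.900e-02 -2.000e-03] [-0.14  0.56 -0.08  1.69  0.06  0.9  -1.8 ] F [ 0.8 -0.2  0. ] w 72.7 g 0.0
dp [0.0037, -0.0037, 0.2626] rot [0.0003, 0.0005, -0.0005] dist 131 deg 0.1
```

```bash
python3 -m inch '[{"dp":[0.002,-0.002,0.09],"delta_rot":[0,0,0]},{"dp":[0.002,-0.002,0.18],"delta_rot":[0,0,0]},{"dp":[0.002,-0.002,0.24],"delta_rot":[0,0,0]},{"dp":[0.002,-0.002,0.263],"delta_rot":[0,0,0]},{"dp":[0.002,-0.002,0.263],"delta_rot":[0,0,0]},{"dp":[0.002,-0.002,0.263],"delta_rot":[0,0,0]}]'
python3 -m inch '[{"dp":[0,0,0],"delta_rot":[0,0,0]},{"dp":[0,0,0],"delta_rot":[0,0,0]},{"dp":[0,0,0],"delta_rot":[0,0,0]},{"dp":[0,0,0],"delta_rot":[0,0,0]},{"dp":[0,0,0],"delta_rot":[0,0,0]},{"dp":[0,0,0],"delta_rot":[0,0,0]}]' -0.3
python3 -m inch '[{"dp":[0,0,-0.03],"delta_rot":[0,0,0]},{"dp":[0,0,-0.06],"delta_rot":[0,0,0]},{"dp":[0,0,-0.12],"delta_rot":[0,0,0]},{"dp":[0,0,-0.2],"delta_rot":[0,0,0]},{"dp":[0,0,-0.26],"delta_rot":[0,0,0]},{"dp":[0,0,-0.26],"delta_rot":[0,0,0]},{"dp":[0,0,-0.26],"delta_rot":[0,0,0]}]'
python3 - <<'E'
from h import *
st();go([408,-45.5,158],np.pi/2-.01); go([408,-45.5,60],np.pi/2-.01)
d=cam("top");crop(d,110,150,510,350,2,"pics/t2.png")
E
```

```text
time: 19.55
tool_pos: [614.5, 82.2, 29.8]
ee_rot: [-3.141, -0.031, -0.003]
ft_force: [-0.2, 0.1, 0.1]
gripper_width: 72.4
grasp_force: 0.0
time: 20.15
tool_pos: [614.5, 82.3, 30.1]
ee_rot: [-3.141, -0.031, -0.004]
ft_force: [-1.4, -0.7, 7.2]
gripper_width: 38.9
grasp_force: 59.4
time: 20.85
tool_pos: [613.7, 82.5, 159.7]
ee_rot: [-3.141, -0.032, -0.003]
ft_force: [-0.1, 0.8, -0.3]
gripper_width: 38.5
grasp_force: 62.9
20.85 [613.7  82.5 159.7] [-3.141e+00 -3.200e-02 -3.000e-03] [-0.15  0.57 -0.08  1.68  0.06  0.9  -1.8 ] F [-0.1  0.8 -0.3] w 38.5 g 62.9
dp [-0.4165, 0.2477, 0.0024] rot [-0.0001, -0.0006, 0.0096] dist 242 deg 1.7
dp [-0.4169, 0.2477, 0.1984] rot [-0.0001, -0.0006, 0.0096] dist 262 deg 1.7
```

View pics/t2.png

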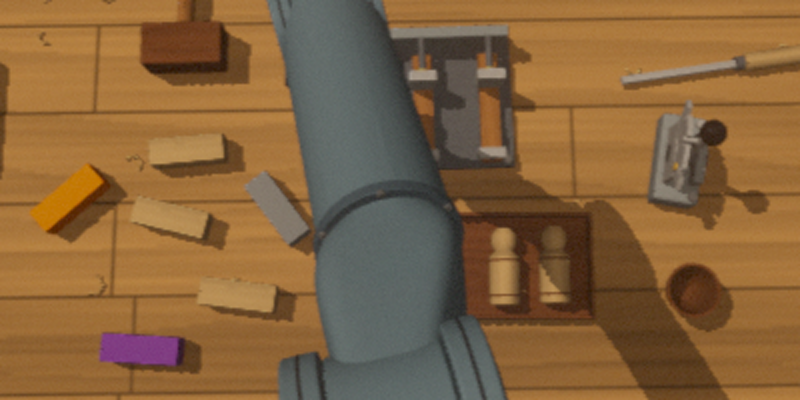

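Both dolls lie on the tray floor at (505,268) and (554,265). The tray and blanks have not moved. Placing the third.

```bash
python3 -m inch '[{"dp":[-0.415,0.247,0],"delta_rot":[0,0,0.0097]},{"dp":[-0.415,0.247,0],"delta_rot":[0,0,0.0097]},{"dp":[-0.415,0.247,0],"delta_rot":[0,0,0.0097]},{"dp":[-0.415,0.247,0],"delta_rot":[0,0,0.0097]},{"dp":[-0.415,0.247,0],"delta_rot":[0,0,0.0097]},{"dp":[-0.415,0.247,0],"delta_rot":[0,0,0.0097]},{"dp":[-0.415,0.247,0.1],"delta_rot":[0,0,0.0097]},{"dp":[-0.415,0.247,0.2],"delta_rot":[0,0,0.0097]},{"dp":[-0.415,0.247,0.2],"delta_rot":[0,0,0.0097]},{"dp":[-0.415,0.247,0.2],"delta_rot":[0,0,0.0097]}]'
python3 - <<'E'
from h import *
st();go([408,-45.5,6.5],np.pi/2-.01)
E
```

```text
time: 21.9
tool_pos: [407.4, -44.9, 58.0]
ee_rot: [-3.141, 0.016, 0.006]
ft_force: [1.1, 0.6, 0.4]
gripper_width: 38.8
grasp_force: 63.0
21.9 [407.4 -44.9  58. ] [-3.141  0.016  0.006] [ 0.05  0.46 -0.06  2.25  0.06  0.43 -1.64] F [1.1 0.6 0.4] w 38.8 g 63.0
dp [0.0015, 0.0012, 0.103] rot [-0.0, 0.0012, 0.0] dist 51 deg 0.2
```

```bash
python3 -m inch '[{"dp":[0,0,0.05],"delta_rot":[0,0,0]},{"dp":[0,0,0.085],"delta_rot":[0,0,0]},{"dp":[0,0,0.103],"delta_rot":[0,0,0]},{"dp":[0,0,0.103],"delta_rot":[0,0,0]},{"dp":[0,0,0.103],"delta_rot":[0,0,0]}]'
python3 -m inch '[{"dp":[0,0,0],"delta_rot":[0,0,0]},{"dp":[0,0,0],"delta_rot":[0,0,0]},{"dp":[0,0,0],"delta_rot":[0,0,0]},{"dp":[0,0,-0.05],"delta_rot":[0,0,0]},{"dp":[0,0,-0.14],"delta_rot":[0,0,0]},{"dp":[0,0,-0.24],"delta_rot":[0,0,0]},{"dp":[0,0,-0.31],"delta_rot":[0,0,0]},{"dp":[0,0,-0.31],"delta_rot":[0,0,0]}]' 0.2
python3 - <<'E'
from h import *
st();go([379,241,160],-.113)
E
```

```text
time: 22.4
tool_pos: [409.7, -45.3, 8.3]
ee_rot: [3.141, -0.016, 0.004]
ft_force: [-0.8, 0.5, -0.9]
gripper_width: 38.1
grasp_force: 63.0
time: 23.2
tool_pos: [411.5, -45.5, 166.1]
ee_rot: [3.141, -0.017, 0.014]
ft_force: [0.8, -0.1, -0.2]
gripper_width: 51.0
grasp_force: 0.0
23.2 [411.5 -45.5 166.1] [ 3.141 -0.017  0.014] [ 0.07  0.24 -0.08  2.19  0.03  0.71 -1.61] F [ 0.8 -0.1 -0.2] w 51.0 g 0.0
dp [-0.0713, -0.5722, 0.0115] rot [0.0022, -0.0022, -0.4675] dist 288 deg 84.1
```

```bash
python3 -m inch '[{"dp":[-0.065,-0.572,0],"delta_rot":[0,0,-0.4675]},{"dp":[-0.065,-0.572,0],"delta_rot":[0,0,-0.4675]},{"dp":[-0.065,-0.572,0],"delta_rot":[0,0,-0.4675]},{"dp":[-0.065,-0.572,0],"delta_rot":[0,0,-0.4675]},{"dp":[-0.065,-0.572,0],"delta_rot":[0,0,-0.4675]},{"dp":[-0.065,-0.572,0],"delta_rot":[0,0,-0.4675]},{"dp":[-0.065,-0.572,0],"delta_rot":[0,0,-0.4675]},{"dp":[-0.065,-0.572,0],"delta_rot":[0,0,-0.4675]},{"dp":[-0.065,-0.572,0],"delta_rot":[0,0,-0.4675]},{"dp":[-0.065,-0.572,0],"delta_rot":[0,0,-0.4675]}]' 0.7
python3 -m inch '[{"dp":[0,0,0],"delta_rot":[0,0,0]},{"dp":[0,0,0],"delta_rot":[0,0,0]},{"dp":[0,0,0],"delta_rot":[0,0,0]}]'
python3 - <<'E'
from h import *
d=cam("wrist"); im=d["img"].copy(); st()
for p in proj(d,[[379,241,36],[496.9-17.4,332.8,36],[573,311,36]]): cv2.circle(im,tuple(int(v) for v in p),4,(255,0,0),-1)
cv2.imwrite("pics/b1.png",im[:,:,::-1]); go([379,241,-2],-.113)
E
```

```text
time: 24.2
tool_pos: [378.3, 240.9, 161.1]
ee_rot: [-2.336, -2.1, 0.002]
ft_force: [0.4, -0.0, 0.3]
gripper_width: 72.2
grasp_force: 0.0
time: 24.5
tool_pos: [378.7, 240.9, 161.6]
ee_rot: [-2.345, -2.09, 0.001]
ft_force: [-0.6, -0.1, -0.7]
gripper_width: 72.6
grasp_force: 0.0
24.55 [378.8 241.  161.7] [ 2.345  2.091 -0.   ] [-0.23  0.35 -0.51  2.09  0.24  0.76 -1.01] F [-0.1 -0.4  0.5] w 72.8 g 0.0
dp [0.0002, 0.0005, 0.3273] rot [-0.0, 0.0001, -0.0004] dist 164 deg 0.1
```

View pics/b1.png

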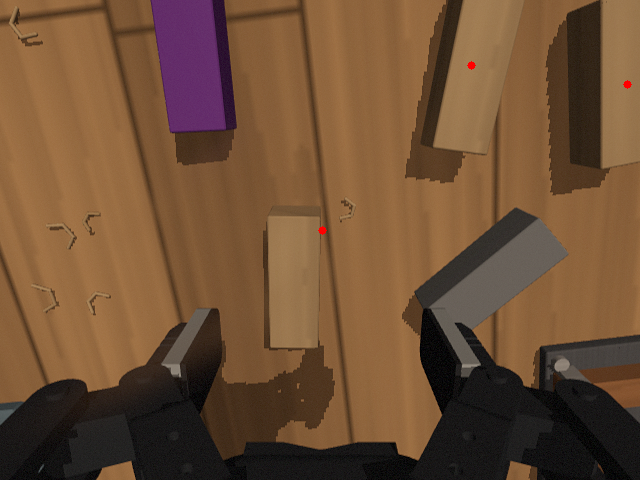

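The target blank's top face has corners (269,215), (321,217), (318,348) and (269,348), so its centre is at (294,282), off my mark at (322,231). It has apparently been knocked. Recomputing its position.

```bash
python3 - <<'E'
from h import *
d=cam("wrist"); P=back(d,[[269,215],[321,217],[318,348],[269,348]],36); print(np.round(P,1)); c=P.mean(0)
a=(P[0]+P[1]-P[2]-P[3])/2; print("c",np.round(c,1),"len",np.linalg.norm(a), "w",np.linalg.norm(P[1]-P[0]))
yaw=np.arctan2(a[1],a[0])-np.pi/2; print("yaw",yaw)
st(); go([c[0],c[1],60],yaw); go([c[0],c[1],-2],yaw)
cam("top","pics/t3.png")
E
```

```text
[[344.9 255.5  36. ]
 [379.1 250.2  36. ]
 [365.6 152.1  36. ]
 [329.8 156.1  36. ]]
c [354.8 203.5  36. ] len 99.81610292631757 w 34.62859757279089
yaw -0.14346784529030576
24.6 [378.8 241.1 161.7] [ 2.344  2.091 -0.   ] [-0.23  0.35 -0.51  2.09  0.24  0.76 -1.01] F [-0.6 -0.5 -1.3] w 72.9 g 0.0
dp [-0.0801, -0.0391, 0.2035] rot [-0.0, 0.0, 0.0094] dist 111 deg 1.7
dp [-0.08, -0.0391, 0.3275] rot [-0.0, 0.0, 0.0094] dist 170 deg 1.7
```

View pics/t3.png

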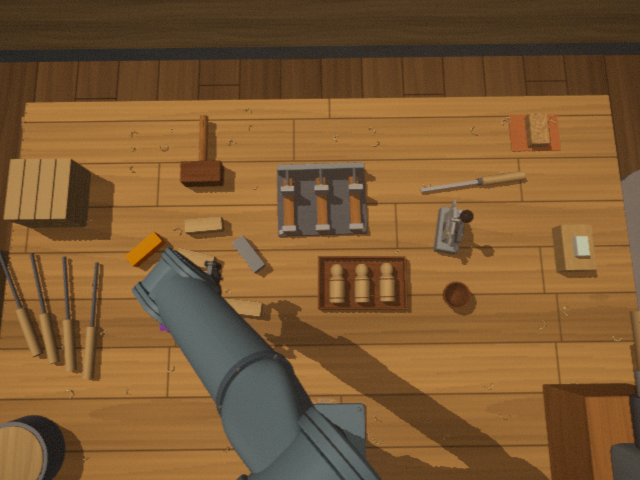

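Three dolls now lie in the tray. The knocked blank is at (355,203), within reach. Going for it.

```bash
python3 -m inch '[{"dp":[-0.08,-0.039,0.05],"delta_rot":[0,0,0.0094]},{"dp":[-0.08,-0.039,0.13],"delta_rot":[0,0,0.0094]},{"dp":[-0.08,-0.039,0.2],"delta_rot":[0,0,0.0094]},{"dp":[-0.08,-0.039,0.2],"delta_rot":[0,0,0.0094]},{"dp":[-0.08,-0.039,0.2],"delta_rot":[0,0,0.0094]},{"dp":[-0.08,-0.039,0.2],"delta_rot":[0,0,0.0094]}]'
python3 - <<'E'
from h import *
st(); go([354.8,203.5,4],-.143)
E
```

```text
time: 25.25
tool_pos: [356.1, 204.4, 63.2]
ee_rot: [2.373, 2.058, 0.004]
ft_force: [0.5, -0.8, -0.3]
gripper_width: 72.6
grasp_force: 0.0
25.25 [356.1 204.4  63.2] [2.373 2.058 0.004] [-0.29  0.48 -0.41  2.24  0.4   0.49 -1.15] F [ 0.5 -0.8 -0.3] w 72.6 g 0.0
dp [-0.0024, -0.0026, 0.1185] rot [0.0006, -0.0005, 0.0003] dist 59 deg 0.2
```

```bash
python3 -m inch '[{"dp":[-0.002,-0.002,0.07],"delta_rot":[0,0,0]},{"dp":[-0.002,-0.002,0.118],"delta_rot":[0,0,0]},{"dp":[-0.002,-0.002,0.118],"delta_rot":[0,0,0]},{"dp":[-0.002,-0.002,0.118],"delta_rot":[0,0,0]}]'
python3 -m inch '[{"dp":[0,0,0],"delta_rot":[0,0,0]},{"dp":[0,0,0],"delta_rot":[0,0,0]},{"dp":[0,0,0],"delta_rot":[0,0,0]},{"dp":[0,0,0],"delta_rot":[0,0,0]},{"dp":[0,0,0],"delta_rot":[0,0,0]},{"dp":[0,0,0],"delta_rot":[0,0,0]}]' -0.3
python3 -m inch '[{"dp":[0,0,-0.05],"delta_rot":[0,0,0]},{"dp":[0,0,-0.14],"delta_rot":[0,0,0]},{"dp":[0,0,-0.24],"delta_rot":[0,0,0]},{"dp":[0,0,-0.32],"delta_rot":[0,0,0]},{"dp":[0,0,-0.32],"delta_rot":[0,0,0]},{"dp":[0,0,-0.32],"delta_rot":[0,0,0]}]'
python3 - <<'E'
from h import *
st(); go([595,-98.5,165],np.pi/2+.02)
E
```

```text
time: 25.65
tool_pos: [354.6, 203.3, 4.0]
ee_rot: [2.373, 2.058, 0.002]
ft_force: [0.4, 1.0, 0.6]
gripper_width: 72.6
grasp_force: 0.0
time: 26.25
tool_pos: [354.7, 203.0, 4.0]
ee_rot: [2.373, 2.058, 0.003]
ft_force: [-1.4, -0.9, 12.4]
gripper_width: 35.6
grasp_force: 59.3
time: 26.85
tool_pos: [354.5, 202.5, 163.7]
ee_rot: [2.373, 2.056, 0.003]
ft_force: [0.6, -0.3, -1.2]
gripper_width: 34.9
grasp_force: 60.6
26.85 [354.5 202.5 163.7] [2.373 2.056 0.003] [-0.14  0.28 -0.56  2.18  0.22  0.73 -0.99] F [ 0.6 -0.3 -1.2] w 34.9 g 60.6
dp [-0.5273, 0.5619, -0.0016] rot [0.0005, -0.0008, 0.4482] dist 385 deg 80.7
```

```bash
python3 -m inch '[{"dp":[-0.527,0.562,-0.002],"delta_rot":[0,0,0.4482]},{"dp":[-0.527,0.562,-0.002],"delta_rot":[0,0,0.4482]},{"dp":[-0.527,0.562,-0.002],"delta_rot":[0,0,0.4482]},{"dp":[-0.527,0.562,-0.002],"delta_rot":[0,0,0.4482]},{"dp":[-0.527,0.562,-0.002],"delta_rot":[0,0,0.4482]},{"dp":[-0.527,0.562,-0.002],"delta_rot":[0,0,0.4482]},{"dp":[-0.527,0.562,-0.002],"delta_rot":[0,0,0.4482]},{"dp":[-0.527,0.562,-0.002],"delta_rot":[0,0,0.4482]},{"dp":[-0.527,0.562,-0.002],"delta_rot":[0,0,0.4482]},{"dp":[-0.527,0.562,-0.002],"delta_rot":[0,0,0.4482]}]'
python3 -m inch '[{"dp":[0,0,0],"delta_rot":[0,0,0]},{"dp":[0,0,0],"delta_rot":[0,0,0]},{"dp":[0,0,0],"delta_rot":[0,0,0]}]'
python3 - <<'E'
from h import *
st(); go([595,-98.5,52],np.pi/2+.02)
d=cam("wrist","pics/w5.png")
E
```

```text
time: 27.85
tool_pos: [593.7, -99.2, 161.2]
ee_rot: [3.141, 0.022, -0.007]
ft_force: [-0.5, 0.1, -0.3]
gripper_width: 34.9
grasp_force: 60.6
time: 28.15
tool_pos: [594.2, -97.6, 163.0]
ee_rot: [-3.141, -0.035, 0.002]
ft_force: [-0.6, 0.2, -0.4]
gripper_width: 35.1
grasp_force: 60.6
28.15 [594.2 -97.6 163. ] [-3.141e+00 -3.500e-02  2.000e-03] [ 0.15  0.54 -0.08  1.72  0.06  0.89 -1.51] F [-0.6  0.2 -0.4] w 35.1 g 60.6
dp [0.002, 0.0018, 0.2221] rot [-0.0, 0.0005, 0.0008] dist 111 deg 0.2
```

View pics/w5.png

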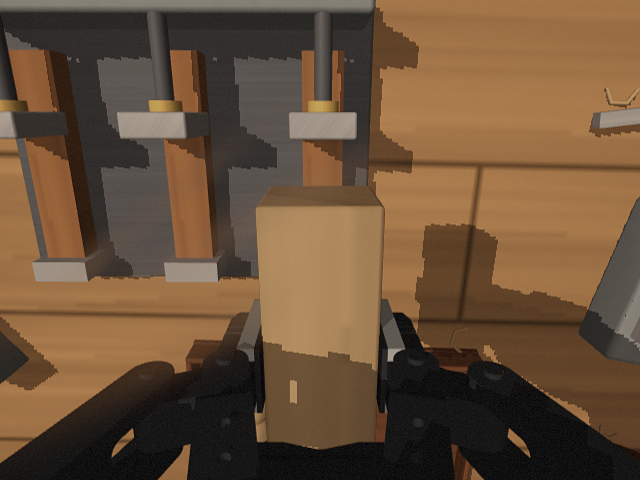

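```bash
python3 - <<'E'
from h import *
d=cam("wrist"); np.set_printoptions(suppress=True,precision=1)
print("front end",back(d,[[258,207],[383,207]],195))
print("jaw2 near top edge",back(d,[[290,138],[356,138]],80),"jaw1",back(d,[[118,137],[185,137]],80),"lip1 inner",back(d,[[166,258],[219,258]],40), "bed2",back(d,[[303,165],[342,165]],30),"bed1",back(d,[[177,235],[217,235]],30)); st()
E
```

```text
front end [[ 643.7  -80.   195. ]
 [ 644.4 -114.2  195. ]]
jaw2 near top edge [[ 655.9  -80.6   80. ]
 [ 656.7 -115.7   80. ]] jaw1 [[654.4  10.5  80. ]
 [655.2 -25.   80. ]] lip1 inner [[572.4   6.6  40. ]
 [573.2 -29.5  40. ]] bed2 [[ 636.   -85.7   30. ]
 [ 636.6 -111.5   30. ]] bed1 [[586.    1.3  30. ]
 [586.6 -26.5  30. ]]
28.25 [594.5 -97.8 163.5] [-3.1 -0.   0. ] [ 0.1  0.5 -0.1  1.7  0.1  0.9 -1.5] F [ 0.5  0.4 -0.7] w 35.4 g 60.6
```

```bash
python3 -m inch '[{"dp":[0.002,0.0015,0.08],"delta_rot":[0,0,0]},{"dp":[0.002,0.0015,0.16],"delta_rot":[0,0,0]},{"dp":[0.002,0.0015,0.21],"delta_rot":[0,0,0]},{"dp":[0.002,0.0015,0.218],"delta_rot":[0,0,0]},{"dp":[0.002,0.0015,0.218],"delta_rot":[0,0,0]},{"dp":[0.002,0.0015,0.218],"delta_rot":[0,0,0]}]'
python3 -m inch '[{"dp":[0.015,0,0],"delta_rot":[0,0,0]},{"dp":[0.03,0,0],"delta_rot":[0,0,0]},{"dp":[0.045,0,0],"delta_rot":[0,0,0]},{"dp":[0.06,0,0],"delta_rot":[0,0,0]},{"dp":[0.07,0,0],"delta_rot":[0,0,0]},{"dp":[0.07,0,0],"delta_rot":[0,0,0]},{"dp":[0.07,0,0],"delta_rot":[0,0,0]}]'
python3 - <<'E'
from h import *
st(); go([630.5,-99,34.5],np.pi/2+.02)
E
```

```text
time: 28.85
tool_pos: [597.1, -98.9, 56.4]
ee_rot: [3.141, 0.033, 0.004]
ft_force: [-0.3, 0.7, -1.2]
gripper_width: 35.2
grasp_force: 60.5
time: 29.55
tool_pos: [628.2, -98.4, 54.5]
ee_rot: [3.141, 0.031, -0.01]
ft_force: [-9.8, -0.0, 3.3]
gripper_width: 35.3
grasp_force: 61.0
29.55 [628.2 -98.4  54.5] [ 3.141  0.031 -0.01 ] [ 0.13  0.74 -0.07  1.67  0.07  0.74 -1.52] F [-9.8 -0.   3.3] w 35.3 g 61.0
dp [0.0049, 0.0014, 0.0399] rot [0.0, 0.002, -0.0] dist 20 deg 0.4
```

```bash
python3 -m inch '[{"dp":[0.003,0.001,0.015],"delta_rot":[0,0,0]},{"dp":[0.003,0.001,0.03],"delta_rot":[0,0,0]},{"dp":[0.003,0.001,0.038],"delta_rot":[0,0,0]},{"dp":[0.003,0.001,0.038],"delta_rot":[0,0,0]},{"dp":[0.003,0.001,0.038],"delta_rot":[0,0,0]}]'
python3 - <<'E'
from h import *
st()
E
```

```text
time: 30.05
tool_pos: [628.4, -99.0, 34.6]
ee_rot: [3.141, 0.031, -0.013]
ft_force: [-10.2, -0.7, -0.2]
gripper_width: 35.6
grasp_force: 60.5
30.05 [628.4 -99.   34.6] [ 3.141  0.031 -0.013] [ 0.13  0.77 -0.07  1.67  0.07  0.71 -1.52] F [-10.2  -0.7  -0.2] w 35.6 g 60.5
```

```bash
python3 -m inch '[{"dp":[0,0,0.001],"delta_rot":[0,0,0]},{"dp":[0,0,0.001],"delta_rot":[0,0,0]},{"dp":[0,0,0.001],"delta_rot":[0,0,0]},{"dp":[0,0,0.001],"delta_rot":[0,0,0]},{"dp":[0,0,-0.05],"delta_rot":[0,0,0]},{"dp":[0,0,-0.14],"delta_rot":[0,0,0]},{"dp":[-0.1,0,-0.24],"delta_rot":[0,0,0]},{"dp":[-0.1,0,-0.26],"delta_rot":[0,0,0]},{"dp":[-0.1,0,-0.26],"delta_rot":[0,0,0]},{"dp":[-0.1,0,-0.26],"delta_rot":[0,0,0]}]' 0.25
python3 - <<'E'
from h import *
d=cam("wrist","pics/w6.png"); st(); t=cam("top"); crop(t,120,150,420,330,2.6,"pics/t6.png")
go([479,332,170],np.arctan2(-102,-27.2)-np.pi/2)
E
```

```text
time: 31.05
tool_pos: [582.9, -99.5, 166.5]
ee_rot: [3.141, 0.032, 0.003]
ft_force: [0.7, -0.5, 0.3]
gripper_width: 53.3
grasp_force: 0.0
31.1 [582.6 -99.3 165.5] [-3.141e+00 -3.300e-02 -1.000e-03] [ 0.16  0.52 -0.09  1.75  0.05  0.88 -1.5 ] F [-0.3 -0.4 -0.1] w 53.6 g 0.0
dp [-0.1885, -0.8665, -0.0098] rot [-0.0003, 0.0002, -0.4103] dist 443 deg 73.9
```

View pics/w6.png

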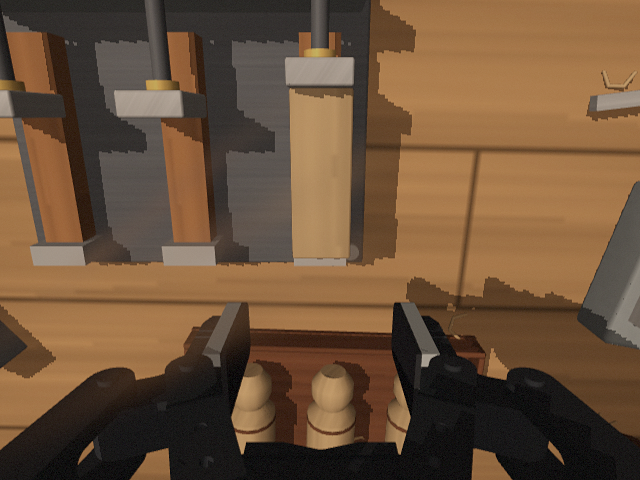

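The blank is seated in bay2 at (321,175), square, with its near end against the lip at (320,260) and the jaw closed on it. Moving above the next blank. I've used up my viewing budget (one over), so from here I'll measure with image code.

```bash
python3 -m inch '[{"dp":[-0.188,-0.866,-0.01],"delta_rot":[0,0,-0.41]},{"dp":[-0.188,-0.866,-0.01],"delta_rot":[0,0,-0.41]},{"dp":[-0.188,-0.866,-0.01],"delta_rot":[0,0,-0.41]},{"dp":[-0.188,-0.866,-0.01],"delta_rot":[0,0,-0.41]},{"dp":[-0.188,-0.866,-0.01],"delta_rot":[0,0,-0.41]},{"dp":[-0.188,-0.866,-0.01],"delta_rot":[0,0,-0.41]},{"dp":[-0.188,-0.866,-0.01],"delta_rot":[0,0,-0.41]},{"dp":[-0.188,-0.866,-0.01],"delta_rot":[0,0,-0.41]},{"dp":[-0.188,-0.866,-0.01],"delta_rot":[0,0,-0.41]},{"dp":[-0.188,-0.866,-0.01],"delta_rot":[0,0,-0.41]}]' 0.7
python3 -m inch '[{"dp":[0,0,0],"delta_rot":[0,0,0]},{"dp":[0,0,0],"delta_rot":[0,0,0]},{"dp":[0,0,0],"delta_rot":[0,0,0]}]'
cat > seg.py <<'E'
from h import *
def rect(d,img,guess):
    "rectified z=36 plane patch (2px/mm) round guess; colour-grown top face"
    g=np.array(guess,float); q=np.array([[g[0]-90,g[1]-90,36],[g[0]+90,g[1]-90,36],[g[0]+90,g[1]+90,36],[g[0]-90,g[1]+90,36]])
    H=cv2.getPerspectiveTransform(proj(d,q).astype(np.float32),np.float32([[0,0],[360,0],[360,360],[0,360]]))
    W=cv2.GaussianBlur(cv2.warpPerspective(img,H,(360,360)),(3,3),0)
    med=np.median(W[172:188,172:188].reshape(-1,3),0)
    m=(np.abs(cv2.cvtColor(W,cv2.COLOR_RGB2LAB).astype(int)-cv2.cvtColor(med.astype(np.uint8)[None,None],cv2.COLOR_RGB2LAB).astype(int)).max(2)<14).astype(np.uint8)
    m=cv2.morphologyEx(m,cv2.MORPH_OPEN,np.ones((9,9))); n,l=cv2.connectedComponents(m)
    m=(l==l[180,180]).astype(np.uint8); c=max(cv2.findContours(m,0,2)[0],key=cv2.contourArea)
    r=cv2.minAreaRect(c); b=cv2.boxPoints(r)/2+g-90
    e=max(b[1]-b[0],b[2]-b[1],key=np.linalg.norm); yaw=(np.arctan2(e[1],e[0])-np.pi/2+np.pi/2)%np.pi-np.pi/2
    print("med",med,"centre",np.round(b.mean(0),1),"size",np.round(np.array(r[1])/2,1),"tool-y yaw",round(yaw,3),"fill",round(cv2.contourArea(c)/np.prod(r[1]),2))
    return b.mean(0),yaw
E
python3 - <<'E'
from seg import *
d=cam("wrist"); st(); c,y=rect(d,d["img"],[479.5,332.8]); rect(d,d["img"],[573,311])
print(proj(d,[[479.5,332.8,36]])); go([c[0],c[1],60],y); go([c[0],c[1],7],y)
E
```

```text
time: 32.15
tool_pos: [475.4, 339.7, 170.0]
ee_rot: [-2.476, -1.923, -0.001]
ft_force: [-0.5, 0.3, 0.1]
gripper_width: 72.7
grasp_force: 0.0
time: 32.45
tool_pos: [480.1, 329.7, 170.2]
ee_rot: [2.495, 1.908, -0.002]
ft_force: [0.7, 0.3, 1.1]
gripper_width: 72.4
grasp_force: 0.0
32.5 [480.  329.9 170.4] [ 2.495e+00  1.908e+00 -1.000e-03] [-0.34  0.54 -0.46  1.75  0.29  0.92 -1.19] F [0.  0.2 0.6] w 72.4 g 0.0
med [157. 122.  81.] centre [483.3 331.7] size [98.5 33.3] tool-y yaw -0.251 fill 0.9
med [155. 120.  80.] centre [575.2 312.5] size [33.8 98.4] tool-y yaw 0.08 fill 0.95
[[319.95262931 222.66629556]]
dp [0.0054, 0.0054, 0.2207] rot [-0.0, 0.0003, -0.0045] dist 110 deg 0.8
dp [0.0056, 0.0054, 0.3267] rot [-0.0, 0.0003, -0.0045] dist 163 deg 0.8
```

```bash
python3 -m inch '[{"dp":[0.0055,0.0054,0.09],"delta_rot":[0,0,-0.0045]},{"dp":[0.0055,0.0054,0.18],"delta_rot":[0,0,-0.0045]},{"dp":[0.0055,0.0054,0.26],"delta_rot":[0,0,-0.0045]},{"dp":[0.0055,0.0054,0.325],"delta_rot":[0,0,-0.0045]},{"dp":[0.0055,0.0054,0.325],"delta_rot":[0,0,-0.0045]},{"dp":[0.0055,0.0054,0.325],"delta_rot":[0,0,-0.0045]},{"dp":[0.0055,0.0054,0.325],"delta_rot":[0,0,-0.0045]}]'
python3 -m inch '[{"dp":[0,0,0],"delta_rot":[0,0,0]},{"dp":[0,0,0],"delta_rot":[0,0,0]},{"dp":[0,0,0],"delta_rot":[0,0,0]},{"dp":[0,0,0],"delta_rot":[0,0,0]},{"dp":[0,0,0],"delta_rot":[0,0,0]},{"dp":[0,0,0],"delta_rot":[0,0,0]}]' -0.3
python3 -m inch '[{"dp":[0,0,-0.05],"delta_rot":[0,0,0]},{"dp":[0,0,-0.14],"delta_rot":[0,0,0]},{"dp":[0,0,-0.24],"delta_rot":[0,0,0]},{"dp":[0,0,-0.31],"delta_rot":[0,0,0]},{"dp":[0,0,-0.31],"delta_rot":[0,0,0]},{"dp":[0,0,-0.31],"delta_rot":[0,0,0]}]'
python3 - <<'E'
from h import *
st(); go([594,-9.5,165],np.pi/2+.02)
E
```

```text
time: 33.2
tool_pos: [484.1, 334.2, 10.4]
ee_rot: [2.48, 1.929, 0.005]
ft_force: [0.3, 0.5, 0.7]
gripper_width: 73.0
grasp_force: 0.0
time: 33.8
tool_pos: [483.6, 333.9, 9.6]
ee_rot: [2.479, 1.929, 0.003]
ft_force: [-1.3, -0.6, 7.4]
gripper_width: 34.9
grasp_force: 60.9
time: 34.4
tool_pos: [482.9, 333.4, 164.0]
ee_rot: [2.479, 1.929, 0.002]
ft_force: [-0.2, -0.5, -1.9]
gripper_width: 34.9
grasp_force: 60.3
34.4 [482.9 333.4 164. ] [2.479e+00 1.929e+00 2.000e-03] [-0.34  0.55 -0.47  1.75  0.31  0.91 -1.18] F [-0.2 -0.5 -1.9] w 34.9 g 60.3
dp [-0.6102, 0.3837, -0.002] rot [0.0002, -0.0005, 0.4147] dist 360 deg 74.6
```

```bash
python3 -m inch '[{"dp":[-0.61,0.384,-0.002],"delta_rot":[0,0,0.4147]},{"dp":[-0.61,0.384,-0.002],"delta_rot":[0,0,0.4147]},{"dp":[-0.61,0.384,-0.002],"delta_rot":[0,0,0.4147]},{"dp":[-0.61,0.384,-0.002],"delta_rot":[0,0,0.4147]},{"dp":[-0.61,0.384,-0.002],"delta_rot":[0,0,0.4147]},{"dp":[-0.61,0.384,-0.002],"delta_rot":[0,0,0.4147]},{"dp":[-0.61,0.384,-0.002],"delta_rot":[0,0,0.4147]},{"dp":[-0.61,0.384,-0.002],"delta_rot":[0,0,0.4147]},{"dp":[-0.61,0.384,-0.002],"delta_rot":[0,0,0.4147]},{"dp":[-0.61,0.384,-0.002],"delta_rot":[0,0,0.4147]}]'
python3 -m inch '[{"dp":[0,0,0],"delta_rot":[0,0,0]},{"dp":[0,0,0],"delta_rot":[0,0,0]},{"dp":[0,0,0],"delta_rot":[0,0,0]}]'
python3 - <<'E'
from h import *
st(); go([595,-9,59.5],np.pi/2+.02)
E
```

```text
time: 35.4
tool_pos: [592.6, -10.0, 162.4]
ee_rot: [3.141, 0.029, -0.006]
ft_force: [0.1, 0.8, -1.2]
gripper_width: 34.8
grasp_force: 60.3
time: 35.7
tool_pos: [593.7, -8.8, 164.0]
ee_rot: [-3.141, -0.035, 0.001]
ft_force: [-0.4, -0.2, -1.2]
gripper_width: 35.2
grasp_force: 60.3
35.7 [593.7  -8.8 164. ] [-3.141e+00 -3.500e-02  1.000e-03] [ 0.02  0.52 -0.11  1.74  0.07  0.88 -1.67] F [-0.4 -0.2 -1.2] w 35.2 g 60.3
dp [0.0028, 0.0004, 0.209] rot [-0.0, 0.0002, 0.0007] dist 104 deg 0.1
```

```bash
python3 -m inch '[{"dp":[0.0025,0,0.08],"delta_rot":[0,0,0]},{"dp":[0.0025,0,0.16],"delta_rot":[0,0,0]},{"dp":[0.0025,0,0.2],"delta_rot":[0,0,0]},{"dp":[0.0025,0,0.208],"delta_rot":[0,0,0]},{"dp":[0.0025,0,0.208],"delta_rot":[0,0,0]},{"dp":[0.0025,0,0.208],"delta_rot":[0,0,0]}]'
python3 -m inch '[{"dp":[0.015,0,0],"delta_rot":[0,0,0]},{"dp":[0.03,0,0],"delta_rot":[0,0,0]},{"dp":[0.045,0,0],"delta_rot":[0,0,0]},{"dp":[0.06,0,0],"delta_rot":[0,0,0]},{"dp":[0.074,0,0],"delta_rot":[0,0,0]},{"dp":[0.074,0,0],"delta_rot":[0,0,0]},{"dp":[0.074,0,0],"delta_rot":[0,0,0]}]'
python3 - <<'E'
from h import *
st(); go([632,-9,40],np.pi/2+.02)
E
```

```text
time: 36.3
tool_pos: [596.4, -9.2, 61.7]
ee_rot: [-3.141, -0.032, -0.004]
ft_force: [0.2, -0.2, -1.2]
gripper_width: 34.9
grasp_force: 60.3
time: 37.0
tool_pos: [629.7, -8.7, 59.9]
ee_rot: [3.141, 0.031, -0.01]
ft_force: [-8.8, -0.2, 3.8]
gripper_width: 35.2
grasp_force: 60.9
37.0 [629.7  -8.7  59.9] [ 3.141  0.031 -0.01 ] [ 0.01  0.72 -0.09  1.69  0.09  0.74 -1.68] F [-8.8 -0.2  3.8] w 35.2 g 60.9
dp [0.0047, 0.0007, 0.0398] rot [0.0001, 0.002, 0.0] dist 20 deg 0.4
```

```bash
python3 -m inch '[{"dp":[0.01,0,0],"delta_rot":[0,0,0]},{"dp":[0.01,0,0],"delta_rot":[0,0,0]},{"dp":[0.01,0.0005,0.015],"delta_rot":[0,0,0]},{"dp":[0.01,0.0005,0.03],"delta_rot":[0,0,0]},{"dp":[0.01,0.0005,0.039],"delta_rot":[0,0,0]},{"dp":[0.01,0.0005,0.039],"delta_rot":[0,0,0]},{"dp":[0.01,0.0005,0.039],"delta_rot":[0,0,0]}]'
python3 - <<'E'
from h import *
st()
E
```

```text
time: 37.7
tool_pos: [633.9, -8.9, 39.9]
ee_rot: [3.141, 0.031, -0.012]
ft_force: [-9.0, 0.2, 1.6]
gripper_width: 35.2
grasp_force: 60.7
37.7 [633.9  -8.9  39.9] [ 3.141  0.031 -0.012] [ 0.01  0.76 -0.09  1.68  0.09  0.72 -1.68] F [-9.   0.2  1.6] w 35.2 g 60.7
```

```bash
python3 -m inch '[{"dp":[0,0,0.001],"delta_rot":[0,0,0]},{"dp":[0,0,0.001],"delta_rot":[0,0,0]},{"dp":[0,0,0.001],"delta_rot":[0,0,0]},{"dp":[0,0,0.001],"delta_rot":[0,0,0]},{"dp":[0,0,-0.05],"delta_rot":[0,0,0]},{"dp":[0,0,-0.14],"delta_rot":[0,0,0]},{"dp":[-0.1,0,-0.24],"delta_rot":[0,0,0]},{"dp":[-0.1,0,-0.26],"delta_rot":[0,0,0]},{"dp":[-0.1,0,-0.26],"delta_rot":[0,0,0]},{"dp":[-0.1,0,-0.26],"delta_rot":[0,0,0]}]' 0.25
cat > chk.py <<'E'
from h import *
def bays(d,z=66,n=(1,0,-1)):
    "blank top face (z=66) in each bay: pale mask in a rectified patch, rack frame about (621,-8.5), yaw .02"
    c=.02; ux=np.array([np.cos(c),np.sin(c),0]); uy=np.array([-np.sin(c),np.cos(c),0]); hsv=None
    for b in n:
        o=np.array([621,-8.5,z])+90*b*uy
        q=np.array([o+x*ux+y*uy for x,y in ((-80,-40),(80,-40),(80,40),(-80,40))])
        H=cv2.getPerspectiveTransform(proj(d,q).astype(np.float32),np.float32([[0,0],[480,0],[480,240],[0,240]]))
        W=cv2.GaussianBlur(cv2.warpPerspective(d["img"],H,(480,240)),(5,5),0)
        L=cv2.cvtColor(W,cv2.COLOR_RGB2LAB).astype(int); med=np.median(L[105:135,200:280].reshape(-1,3),0)
        m=(np.abs(L-med).max(2)<16).astype(np.uint8); m=cv2.morphologyEx(m,cv2.MORPH_OPEN,np.ones((11,11)))
        k=max(cv2.findContours(m,0,2)[0],key=cv2.contourArea); r=cv2.minAreaRect(k); a=r[2] if r[1][0]>r[1][1] else r[2]-90
        print("bay",1-b,"med",med,"centre",np.round(np.array(r[0])/3-[80,40],1),"size",np.round(np.array(r[1])/3,1),"deg",round(a,1))
E
python3 - <<'E'
from chk import *
st(); d=cam("wrist"); bays(d,n=(0,-1)); go([575.2,312.5,170],.08)
E
```

```text
time: 38.7
tool_pos: [587.9, -9.7, 171.4]
ee_rot: [3.141, 0.031, 0.003]
ft_force: [0.5, -0.3, -0.2]
gripper_width: 53.6
grasp_force: 0.0
38.7 [587.9  -9.7 171.4] [3.141e+00 3.100e-02 3.000e-03] [ 0.02  0.5  -0.11  1.76  0.07  0.88 -1.67] F [ 0.5 -0.3 -0.2] w 53.6 g 0.0
bay 1 med [155. 136. 157.] centre [-2.5 -0.7] size [34.  97.7] deg 0.0
bay 2 med [155. 136. 157.] centre [-2.8 -0.3] size [34.  96.3] deg 0.0
dp [-0.0116, -0.6448, 0.0009] rot [-0.0001, -0.0001, 0.4809] dist 322 deg 86.6
```

Bays 1 and 2 both read as seated and square. Turning the other way for the last blank, because joint 7 would pass its range otherwise.

```bash
python3 -m inch '[{"dp":[-0.011,-0.644,0.001],"delta_rot":[0,0,-0.519]},{"dp":[-0.011,-0.644,0.001],"delta_rot":[0,0,-0.519]},{"dp":[-0.011,-0.644,0.001],"delta_rot":[0,0,-0.519]},{"dp":[-0.011,-0.644,0.001],"delta_rot":[0,0,-0.519]},{"dp":[-0.011,-0.644,0.001],"delta_rot":[0,0,-0.519]},{"dp":[-0.011,-0.644,0.001],"delta_rot":[0,0,-0.519]},{"dp":[-0.011,-0.644,0.001],"delta_rot":[0,0,-0.519]},{"dp":[-0.011,-0.644,0.001],"delta_rot":[0,0,-0.519]},{"dp":[-0.011,-0.644,0.001],"delta_rot":[0,0,-0.519]},{"dp":[-0.011,-0.644,0.001],"delta_rot":[0,0,-0.519]}]' 0.7
python3 -m inch '[{"dp":[0,0,0],"delta_rot":[0,0,-0.04]},{"dp":[0,0,0],"delta_rot":[0,0,-0.04]},{"dp":[0,0,0],"delta_rot":[0,0,-0.04]},{"dp":[0,0,0],"delta_rot":[0,0,-0.04]}]'
python3 - <<'E'
from seg import *
d=cam("wrist"); st(); c,y=rect(d,d["img"],[575,312.5]); go([c[0],c[1],8],y)
E
```

```text
time: 39.75
tool_pos: [575.0, 312.4, 168.2]
ee_rot: [-2.269, -2.171, 0.003]
ft_force: [0.1, -0.1, -1.0]
gripper_width: 72.9
grasp_force: 0.0
time: 40.15
tool_pos: [575.2, 312.1, 169.6]
ee_rot: [-2.139, -2.3, 0.001]
ft_force: [-0.8, -0.0, -0.1]
gripper_width: 72.7
grasp_force: 0.0
40.2 [575.2 312.2 169.8] [-2.139e+00 -2.301e+00  1.000e-03] [-0.22  0.67 -0.52  1.55  0.37  1.02 -0.77] F [ 0.1 -0.   0.8] w 72.6 g 0.0
med [156. 121.  80.] centre [575.3 312.4] size [34.1 98.7] tool-y yaw 0.08 fill 0.96
dp [0.0004, 0.0004, 0.3237] rot [-0.0002, 0.0, -0.0024] dist 162 deg 0.4
```

```bash
python3 -m inch '[{"dp":[0,0,0.09],"delta_rot":[0,0,-0.002]},{"dp":[0,0,0.18],"delta_rot":[0,0,-0.002]},{"dp":[0,0,0.26],"delta_rot":[0,0,-0.002]},{"dp":[0,0,0.322],"delta_rot":[0,0,-0.002]},{"dp":[0,0,0.322],"delta_rot":[0,0,-0.002]},{"dp":[0,0,0.322],"delta_rot":[0,0,-0.002]},{"dp":[0,0,0.322],"delta_rot":[0,0,-0.002]}]'
python3 -m inch '[{"dp":[0,0,0],"delta_rot":[0,0,0]},{"dp":[0,0,0],"delta_rot":[0,0,0]},{"dp":[0,0,0],"delta_rot":[0,0,0]},{"dp":[0,0,0],"delta_rot":[0,0,0]},{"dp":[0,0,0],"delta_rot":[0,0,0]},{"dp":[0,0,0],"delta_rot":[0,0,0]}]' -0.3
python3 -m inch '[{"dp":[0,0,-0.05],"delta_rot":[0,0,0]},{"dp":[0,0,-0.14],"delta_rot":[0,0,0]},{"dp":[0,0,-0.24],"delta_rot":[0,0,0]},{"dp":[0,0,-0.31],"delta_rot":[0,0,0]},{"dp":[0,0,-0.31],"delta_rot":[0,0,0]},{"dp":[0,0,-0.31],"delta_rot":[0,0,0]}]'
python3 - <<'E'
from h import *
st(); go([593,81,165],np.pi/2+.02)
E
```

```text
time: 40.9
tool_pos: [576.7, 313.2, 11.6]
ee_rot: [2.129, 2.309, 0.005]
ft_force: [0.2, -0.1, 0.3]
gripper_width: 72.6
grasp_force: 0.0
time: 41.5
tool_pos: [576.1, 312.6, 10.7]
ee_rot: [2.129, 2.309, 0.003]
ft_force: [-0.8, -0.9, 7.8]
gripper_width: 35.1
grasp_force: 61.6
time: 42.1
tool_pos: [575.5, 312.0, 164.9]
ee_rot: [2.129, 2.309, 0.002]
ft_force: [-0.1, -0.3, -2.5]
gripper_width: 35.1
grasp_force: 60.6
42.1 [575.5 312.  164.9] [2.129e+00 2.309e+00 2.000e-03] [-0.22  0.67 -0.52  1.56  0.37  1.01 -0.76] F [-0.1 -0.3 -2.5] w 35.1 g 60.6
dp [-0.4633, -0.0024, -0.0002] rot [0.0003, 0.0003, -0.4806] dist 232 deg 86.5
```

```bash
python3 -m inch '[{"dp":[-0.463,-0.002,0],"delta_rot":[0,0,0.5194]},{"dp":[-0.463,-0.002,0],"delta_rot":[0,0,0.5194]},{"dp":[-0.463,-0.002,0],"delta_rot":[0,0,0.5194]},{"dp":[-0.463,-0.002,0],"delta_rot":[0,0,0.5194]},{"dp":[-0.463,-0.002,0],"delta_rot":[0,0,0.5194]},{"dp":[-0.463,-0.002,0],"delta_rot":[0,0,0.5194]},{"dp":[-0.463,-0.002,0],"delta_rot":[0,0,0.5194]},{"dp":[-0.463,-0.002,0],"delta_rot":[0,0,0.5194]},{"dp":[-0.463,-0.002,0],"delta_rot":[0,0,0.5194]},{"dp":[-0.463,-0.002,0],"delta_rot":[0,0,0.5194]}]'
python3 - <<'E'
from h import *
st(); go([593,81,165],np.pi/2+.02)
E
```

```text
time: 43.1
tool_pos: [591.5, 80.7, 162.1]
ee_rot: [3.133, 0.229, -0.006]
ft_force: [0.0, -0.4, -1.8]
gripper_width: 35.0
grasp_force: 60.5
43.1 [591.5  80.7 162.1] [ 3.133  0.229 -0.006] [-0.09  0.54 -0.16  1.73  0.11  0.89 -1.73] F [ 0.  -0.4 -1.8] w 35.0 g 60.5
dp [0.0031, -0.0001, -0.0058] rot [0.0002, 0.0013, 0.04] dist 3 deg 7.2
```

```bash
python3 -m inch '[{"dp":[0,0,0],"delta_rot":[0,0,0.04]},{"dp":[0,0,0],"delta_rot":[0,0,0.04]},{"dp":[0,0,0],"delta_rot":[0,0,0.04]},{"dp":[0,0,0],"delta_rot":[0,0,0.04]}]'
python3 - <<'E'
from h import *
st(); go([592,81.2,60.7],np.pi/2+.02)
E
```

```text
time: 43.5
tool_pos: [592.5, 81.1, 163.5]
ee_rot: [3.141, 0.045, -0.002]
ft_force: [-0.1, -0.7, -2.1]
gripper_width: 35.1
grasp_force: 60.5
43.5 [592.5  81.1 163.5] [ 3.141e+00  4.500e-02 -2.000e-03] [-0.11  0.53 -0.14  1.73  0.09  0.89 -1.83] F [-0.1 -0.7 -2.1] w 35.1 g 60.5
dp [-0.0008, -0.0003, 0.2057] rot [0.0001, 0.0004, 0.0028] dist 103 deg 0.5
```

```bash
python3 -m inch '[{"dp":[0,0,0.08],"delta_rot":[0,0,0.0028]},{"dp":[0,0,0.16],"delta_rot":[0,0,0.0028]},{"dp":[0,0,0.197],"delta_rot":[0,0,0.0028]},{"dp":[0,0,0.205],"delta_rot":[0,0,0.0028]},{"dp":[0,0,0.205],"delta_rot":[0,0,0.0028]},{"dp":[0,0,0.205],"delta_rot":[0,0,0.0028]}]'
python3 -m inch '[{"dp":[0.015,0,0],"delta_rot":[0,0,0]},{"dp":[0.03,0,0],"delta_rot":[0,0,0]},{"dp":[0.045,0,0],"delta_rot":[0,0,0]},{"dp":[0.06,0,0],"delta_rot":[0,0,0]},{"dp":[0.078,0,0],"delta_rot":[0,0,0]},{"dp":[0.078,0,0],"delta_rot":[0,0,0]},{"dp":[0.078,0,0],"delta_rot":[0,0,0]}]'
python3 - <<'E'
from h import *
st(); go([630,81.5,41],np.pi/2+.02)
E
```

```text
time: 44.1
tool_pos: [594.2, 81.5, 63.1]
ee_rot: [-3.141, -0.028, -0.003]
ft_force: [0.5, -0.2, -0.6]
gripper_width: 34.9
grasp_force: 60.5
time: 44.8
tool_pos: [629.2, 82.1, 61.3]
ee_rot: [3.141, 0.029, -0.011]
ft_force: [-10.9, 0.8, 3.1]
gripper_width: 35.2
grasp_force: 61.0
44.8 [629.2  82.1  61.3] [ 3.141  0.029 -0.011] [-0.12  0.73 -0.12  1.67  0.11  0.76 -1.84] F [-10.9   0.8   3.1] w 35.2 g 61.0
dp [0.0018, 0.0011, 0.0406] rot [0.0002, 0.0022, -0.0006] dist 20 deg 0.4
```

```bash
python3 -m inch '[{"dp":[0.002,0.001,0.015],"delta_rot":[0,0,0]},{"dp":[0.002,0.001,0.03],"delta_rot":[0,0,0]},{"dp":[0.002,0.001,0.04],"delta_rot":[0,0,0]},{"dp":[0.002,0.001,0.04],"delta_rot":[0,0,0]},{"dp":[0.002,0.001,0.04],"delta_rot":[0,0,0]}]'
python3 -m inch '[{"dp":[0,0,0.001],"delta_rot":[0,0,0]},{"dp":[0,0,0.001],"delta_rot":[0,0,0]},{"dp":[0,0,0.001],"delta_rot":[0,0,0]},{"dp":[0,0,0.001],"delta_rot":[0,0,0]},{"dp":[0,0,-0.05],"delta_rot":[0,0,0]},{"dp":[0,0,-0.14],"delta_rot":[0,0,0]},{"dp":[-0.1,0,-0.24],"delta_rot":[0,0,0]},{"dp":[-0.1,0,-0.3],"delta_rot":[0,0,0]},{"dp":[-0.1,0,-0.3],"delta_rot":[0,0,0]},{"dp":[-0.1,0,-0.3],"delta_rot":[0,0,0]}]' 0.25
python3 - <<'E'
from chk import *
st(); d=cam("wrist"); bays(d,n=(1,0)); go([553.5,-348.7,240],np.pi/2-.21)
E
```

```text
time: 45.3
tool_pos: [629.8, 81.5, 40.9]
ee_rot: [3.141, 0.028, -0.011]
ft_force: [-10.7, -0.3, 0.9]
gripper_width: 35.0
grasp_force: 60.8
time: 46.3
tool_pos: [583.9, 80.7, 193.4]
ee_rot: [-3.141, -0.027, -0.005]
ft_force: [-0.5, -0.4, -1.3]
gripper_width: 53.4
grasp_force: 0.0
46.3 [583.9  80.7 193.4] [-3.141 -0.027 -0.005] [-0.11  0.48 -0.14  1.74  0.08  0.93 -1.84] F [-0.5 -0.4 -1.3] w 53.4 g 0.0
bay 0 med [144. 136. 156.] centre [-3.   0.2] size [96.7 34.3] deg 0.0
bay 1 med [145. 136. 156.] centre [-2.  -0.7] size [34. 96.] deg 0.0
dp [-0.0743, 0.8572, -0.0963] rot [-0.0, -0.0002, 0.0724] dist 433 deg 13.0
```

All three blanks are seated. Now the lever.

```bash
python3 -m inch '[{"dp":[-0.074,0.857,-0.096],"delta_rot":[0,0,0.0724]},{"dp":[-0.074,0.857,-0.096],"delta_rot":[0,0,0.0724]},{"dp":[-0.074,0.857,-0.096],"delta_rot":[0,0,0.0724]},{"dp":[-0.074,0.857,-0.096],"delta_rot":[0,0,0.0724]},{"dp":[-0.074,0.857,-0.096],"delta_rot":[0,0,0.0724]},{"dp":[-0.074,0.857,-0.096],"delta_rot":[0,0,0.0724]},{"dp":[-0.074,0.857,-0.096],"delta_rot":[0,0,0.0724]},{"dp":[-0.074,0.857,-0.096],"delta_rot":[0,0,0.0724]},{"dp":[-0.074,0.857,-0.096],"delta_rot":[0,0,0.0724]},{"dp":[-0.074,0.857,-0.096],"delta_rot":[0,0,0.0724]}]' 0.4
python3 -m inch '[{"dp":[0,0,0],"delta_rot":[0,0,0]},{"dp":[0,0,0],"delta_rot":[0,0,0]},{"dp":[0,0,0],"delta_rot":[0,0,0]}]'
python3 - <<'E'
from h import *
d=cam("wrist"); g=cv2.cvtColor(d["img"],cv2.COLOR_RGB2GRAY); st()
p=proj(d,[553.4,-348.7,175])[0]; print(p)
x,y=p.astype(int); w=g[y-70:y+55,x-70:x+70]; m=(w<45).astype(np.uint8)
m=cv2.morphologyEx(m,cv2.MORPH_OPEN,np.ones((7,7))); n,l,s,c=cv2.connectedComponentsWithStats(m)
for i in range(1,n): 
    q=c[i]+[x-70,y-70]; print(s[i],q,back(d,[q],175))
go([553.5,-348.7,148],np.pi/2-.21)
E
```

```text
time: 47.35
tool_pos: [550.7, -355.8, 238.2]
ee_rot: [3.119, -0.342, -0.004]
ft_force: [-0.4, -0.9, -0.4]
gripper_width: 59.5
grasp_force: 0.0
time: 47.65
tool_pos: [554.1, -346.5, 239.0]
ee_rot: [-3.123, 0.325, 0.002]
ft_force: [0.9, 0.0, 0.1]
gripper_width: 59.8
grasp_force: 0.0
47.7 [ 554.1 -346.8  239.3] [-3.124e+00  3.250e-01  1.000e-03] [ 0.48  0.54  0.02  1.52 -0.01  1.09 -1.28] F [-0.1 -0.4 -0.4] w 59.8 g 0.0
[323.55983623 260.8212817 ]
[  44   31   60   53 1779] [328.78920742 243.74761102] [[ 562.12903639 -353.31228216  175.        ]]
dp [-0.0002, 0.004, 0.1826] rot [-0.0002, 0.0002, 0.0008] dist 91 deg 0.1
```

```bash
python3 -m inch '[{"dp":[0.011,0.006,0.06],"delta_rot":[0,0,0]},{"dp":[0.011,0.006,0.12],"delta_rot":[0,0,0]},{"dp":[0.011,0.006,0.176],"delta_rot":[0,0,0]},{"dp":[0.011,0.006,0.176],"delta_rot":[0,0,0]},{"dp":[0.011,0.006,0.176],"delta_rot":[0,0,0]},{"dp":[0.011,0.006,0.176],"delta_rot":[0,0,0]}]'
python3 -m inch '[{"dp":[0,0,0],"delta_rot":[0,0,0]},{"dp":[0,0,0],"delta_rot":[0,0,0]},{"dp":[0,0,0],"delta_rot":[0,0,0]},{"dp":[0,0,0],"delta_rot":[0,0,0]},{"dp":[0,0,0],"delta_rot":[0,0,0]},{"dp":[0,0,0],"delta_rot":[0,0,0]},{"dp":[0,0,0],"delta_rot":[0,0,0]}]' -0.35
```

```text
time: 48.3
tool_pos: [559.6, -353.0, 153.8]
ee_rot: [3.123, -0.328, 0.004]
ft_force: [1.3, -0.4, 0.5]
gripper_width: 59.6
grasp_force: 0.0
time: 49.0
tool_pos: [559.9, -351.1, 153.6]
ee_rot: [-3.123, 0.327, -0.004]
ft_force: [-0.3, 3.6, 5.8]
gripper_width: 29.3
grasp_force: 58.6
```

```bash
python3 -m inch '[{"dp":[-0.012,0,0],"delta_rot":[0,0,0]},{"dp":[-0.024,0,0],"delta_rot":[0,0,0]},{"dp":[-0.036,0,0.001],"delta_rot":[0,0,0]},{"dp":[-0.048,0,0.0025],"delta_rot":[0,0,0]},{"dp":[-0.06,0,0.0045],"delta_rot":[0,0,0]},{"dp":[-0.06,0,0.0045],"delta_rot":[0,0,0]}]'
python3 -m inch '[{"dp":[-0.012,0,0.003],"delta_rot":[0,0,0]},{"dp":[-0.023,0,0.006],"delta_rot":[0,0,0]},{"dp":[-0.035,0,0.01],"delta_rot":[0,0,0]},{"dp":[-0.045,0,0.0145],"delta_rot":[0,0,0]},{"dp":[-0.056,0,0.0195],"delta_rot":[0,0,0]},{"dp":[-0.067,0,0.0245],"delta_rot":[0,0,0]},{"dp":[-0.067,0,0.0245],"delta_rot":[0,0,0]},{"dp":[-0.067,0,0.0245],"delta_rot":[0,0,0]}]'
```

```text
time: 49.6
tool_pos: [529.6, -345.3, 151.0]
ee_rot: [-3.125, 0.325, -0.003]
ft_force: [-0.3, 4.9, 7.9]
gripper_width: 29.3
grasp_force: 60.2
time: 50.4
tool_pos: [495.2, -338.6, 138.8]
ee_rot: [-3.123, 0.33, 0.002]
ft_force: [-5.1, 6.5, 15.1]
gripper_width: 28.7
grasp_force: 30.1
```

```bash
python3 -m inch '[{"dp":[0,0,0],"delta_rot":[0,0,0]},{"dp":[0,0,0],"delta_rot":[0,0,0]},{"dp":[0,0,0],"delta_rot":[0,0,0]},{"dp":[0,0,0],"delta_rot":[0,0,0]},{"dp":[0,0,-0.08],"delta_rot":[0,0,0]},{"dp":[0,0,-0.16],"delta_rot":[0,0,0]},{"dp":[0,0,-0.2],"delta_rot":[0,0,0]},{"dp":[0,0,-0.2],"delta_rot":[0,0,0]},{"dp":[0,0,-0.2],"delta_rot":[0,0,0]}]' 0.6
python3 - <<'E'
from h import *
d=cam("wrist","pics/w9.png"); t=cam("top","pics/t9.png"); e=cam("scene","pics/s9.png"); st(); u=np.array([.978,-.2085])
for n,c in (("wrist",d),("scene",e)):
    g=c["img"].max(2)
    for a in np.arange(-.65,.15,.05):
        P=[*(np.array([553.4,-348.7])+120*np.sin(a)*u),55+120*np.cos(a)]
        p=proj(c,P)[0]; r=abs(proj(c,np.array(P)+[0,16,0])[0]-p).max()*.8
        m=cv2.circle(np.zeros(g.shape,np.uint8),tuple(int(round(v)) for v in p),int(r),1,-1)
        print(n,round(a,2),np.round(p),"dark frac",round((g[m>0]<70).mean(),2))
E
```

```text
time: 51.3
tool_pos: [496.0, -339.3, 237.0]
ee_rot: [3.124, -0.329, -0.0]
ft_force: [-0.5, -0.3, 0.2]
gripper_width: 68.3
grasp_force: 0.0
51.45 [ 495.4 -338.8  235.7] [-3.123  0.329  0.004] [ 0.51  0.45  0.02  1.67 -0.01  1.03 -1.25] F [ 0.3 -0.8  0.6] w 68.2 g 0.0
wrist -0.65 [315. 271.] dark frac 0.24
wrist -0.6 [314. 265.] dark frac 0.39
wrist -0.55 [314. 259.] dark frac 0.56
wrist -0.5 [314. 252.] dark frac 0.75
wrist -0.45 [314. 244.] dark frac 0.95
wrist -0.4 [314. 236.] dark frac 1.0
wrist -0.35 [314. 227.] dark frac 0.94
wrist -0.3 [314. 218.] dark frac 0.73
wrist -0.25 [314. 207.] dark frac 0.43
wrist -0.2 [314. 197.] dark frac 0.21
wrist -0.15 [314. 185.] dark frac 0.06
wrist -0.1 [313. 174.] dark frac 0.12
wrist -0.05 [313. 161.] dark frac 0.29
wrist 0.0 [313. 149.] dark frac 0.51
wrist 0.05 [313. 136.] dark frac 0.63
wrist 0.1 [313. 123.] dark frac 0.52
scene -0.65 [210. 322.] dark frac 0.76
scene -0.6 [210. 322.] dark frac 0.76
scene -0.55 [211. 322.] dark frac 0.86
scene -0.5 [212. 323.] dark frac 1.0
scene -0.45 [213. 323.] dark frac 1.0
scene -0.4 [214. 324.] dark frac 1.0
scene -0.35 [215. 325.] dark frac 1.0
scene -0.3 [216. 326.] dark frac 1.0
scene -0.25 [217. 327.] dark frac 0.84
scene -0.2 [218. 328.] dark frac 0.63
scene -0.15 [219. 329.] dark frac 0.41
scene -0.1 [221. 330.] dark frac 0.1
scene -0.05 [222. 332.] dark frac 0.0
scene 0.0 [223. 333.] dark frac 0.0
scene 0.05 [224. 335.] dark frac 0.0
scene 0.1 [226. 337.] dark frac 0.0
```

The knob reads at about -0.40 to -0.45 rad, close to the edge of the band. I'll nudge it a little further with shut fingers from the far side.

```bash
python3 -m inch '[{"dp":[0.097,-0.002,0],"delta_rot":[0,0,0]},{"dp":[0.097,-0.002,0],"delta_rot":[0,0,0]},{"dp":[0.097,-0.002,0],"delta_rot":[0,0,0]},{"dp":[0.097,-0.002,0],"delta_rot":[0,0,0]},{"dp":[0.097,-0.002,0.06],"delta_rot":[0,0,0]},{"dp":[0.097,-0.002,0.12],"delta_rot":[0,0,0]},{"dp":[0.097,-0.002,0.168],"delta_rot":[0,0,0]},{"dp":[0.097,-0.002,0.168],"delta_rot":[0,0,0]},{"dp":[0.097,-0.002,0.168],"delta_rot":[0,0,0]}]' -1
python3 -m inch '[{"dp":[-0.01,0,0],"delta_rot":[0,0,0]},{"dp":[-0.018,0,0],"delta_rot":[0,0,0]},{"dp":[-0.018,0,0],"delta_rot":[0,0,0]}]'
python3 -m inch '[{"dp":[-0.008,0,0],"delta_rot":[0,0,0]},{"dp":[-0.012,0,0],"delta_rot":[0,0,0]},{"dp":[-0.012,0,0],"delta_rot":[0,0,0]}]'
python3 -m inch '[{"dp":[-0.005,0,0],"delta_rot":[0,0,0]},{"dp":[-0.01,0,0],"delta_rot":[0,0,0]},{"dp":[-0.01,0,0],"delta_rot":[0,0,0]}]'
```

```text
time: 52.35
tool_pos: [543.4, -348.8, 153.9]
ee_rot: [3.124, -0.33, -0.0]
ft_force: [0.5, -0.5, -0.0]
gripper_width: -0.2
grasp_force: 0.0
time: 52.65
tool_pos: [535.0, -347.0, 154.6]
ee_rot: [3.123, -0.33, 0.002]
ft_force: [-0.7, -0.2, -0.2]
gripper_width: 0.2
grasp_force: 0.0
time: 52.95
tool_pos: [529.1, -345.3, 153.5]
ee_rot: [3.124, -0.329, 0.0]
ft_force: [0.9, 0.4, 0.2]
gripper_width: -0.1
grasp_force: 0.6
time: 53.25
tool_pos: [523.9, -344.0, 153.2]
ee_rot: [-3.124, 0.329, 0.001]
ft_force: [2.3, 0.6, -1.8]
gripper_width: 0.3
grasp_force: 0.7
```

```bash
python3 -m inch '[{"dp":[0.03,0,0],"delta_rot":[0,0,0]},{"dp":[0.03,0,0],"delta_rot":[0,0,0]},{"dp":[0.03,0,-0.08],"delta_rot":[0,0,0]},{"dp":[0.03,0,-0.16],"delta_rot":[0,0,0]},{"dp":[0.03,0,-0.2],"delta_rot":[0,0,0]},{"dp":[0.03,0,-0.2],"delta_rot":[0,0,0]},{"dp":[0.03,0,-0.2],"delta_rot":[0,0,0]}]'
python3 - <<'E'
from chk import *
d=cam("wrist"); st(); u=np.array([.978,-.2085]); g=d["img"].max(2)
for a in np.arange(-.65,-.25,.05):
    P=[*(np.array([553.4,-348.7])+120*np.sin(a)*u),55+120*np.cos(a)]; p=proj(d,P)[0]; r=abs(proj(d,np.array(P)+[0,16,0])[0]-p).max()*.8
    m=cv2.circle(np.zeros(g.shape,np.uint8),tuple(int(round(v)) for v in p),int(r),1,-1); print(round(a,2),p.round(),round((g[m>0]<70).mean(),2))
t=cam("top"); bays(t); t0=cv2.imread("pics/top1.png")[:,:,::-1].astype(int); t3=cv2.imread("pics/t3.png")[:,:,::-1].astype(int)
f=lambda A,B,x0,y0,x1,y1:round(float((np.abs(A[y0:y1,x0:x1]-B[y0:y1,x0:x1]).max(2)>40).mean()),3)
I=t["img"].astype(int)
print("bowl",f(I,t0,438,278,474,312),"gouge",f(I,t0,415,168,530,198),"mallet",f(I,t0,175,110,228,190),"tray vs t3",f(I,t3,315,253,412,315))
E
```

```text
time: 53.95
tool_pos: [538.1, -347.3, 253.0]
ee_rot: [-3.124, 0.329, 0.001]
ft_force: [-0.3, 0.3, 0.2]
gripper_width: 0.4
grasp_force: 0.0
54.0 [ 537.8 -346.9  252. ] [-3.123  0.329  0.004] [ 0.49  0.5   0.02  1.54 -0.01  1.1  -1.27] F [-0.4  0.6 -0.5] w 0.2 g 0.0
-0.65 [317. 323.] 0.39
-0.6 [317. 319.] 0.38
-0.55 [317. 314.] 0.38
-0.5 [317. 309.] 0.45
-0.45 [316. 303.] 0.52
-0.4 [316. 296.] 0.48
-0.35 [316. 289.] 0.4
-0.3 [316. 282.] 0.29
bay 0 med [152. 137. 163.] centre [-2.   1.6] size [32.2 95.8] deg -0.9
bay 1 med [151. 137. 163.] centre [-1.9  1.7] size [33.1 93.8] deg -0.3
bay 2 med [150. 137. 163.] centre [-1.8  1.4] size [33.8 94.3] deg -0.4
bowl 0.0 gouge 0.315 mallet 0.0 tray vs t3 0.0
```

The fingers partly hide the knob here, but the peak at -0.45 and the contact position both put the lever inside the band. The blanks are seated, and the tray, bowl and mallet have not moved. The gouge patch is probably covered by the arm. Handing in.

```bash
python3 - <<'E'
from bench import arm
print(arm.finish_job())
E
```

```text
the job is handed in; nothing more can be done
None
```

I handed the job in at about 54 s, but no verdict came back: the lever was at stop for the swap and is now in the near notch (about -0.45 rad), three dolls lie in the tray and three blanks are clamped; the gouge's final position was not confirmed, and I viewed 15 pictures against the limit of 14.

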